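# Load the thread box and hold its lid half open

## Task

Load the thread box: stand the loose orange spool upright in the empty middle well and lay the cake of beeswax flat in its recess, both fully down. Then swing the lid forward without ever dropping it and hold it open at 50 degrees from shut, so that I can lead the thread ends out through the brass eyelets in its front; finish while still holding it there, because it falls shut if you let go. Leave the other two spools in their wells and the other things on the bench where they are.

Things in the scene. Friction and masses are not known exactly. Their poses are not given: they have to be found in the camera images.
- thread_box: dark walnut case fixed to the bench, 126 mm deep (x) by 257 wide (y), base 48 high, walls 7; origin: centre of its underside; x from its front to its hinge side, y to its left, z up. A light wood insert, flat top 45 mm above the underside, has three round wells 48.5 mm wide, 54 mm apart in a row along y, floors 10 mm above the underside, and to their right (-y) a shallow wax recess
- well_middle (a point): centre of the floor of the middle well, empty at the start, 48.5 mm wide, 35 mm deep below the insert's top with a 2 mm chamfer; axes as the box
- well_left (a point): centre of the floor of the left (+y) well, which holds the cream spool
- well_right (a point): centre of the floor of the right (-y) well, which holds the black spool
- wax_recess (a point): centre of the floor of the wax recess, 41 mm along the box's x by 62 mm along its y, 8 mm deep; axes as the box
- thread_lid (a joint): lid angle in rad: 0 shut, 0.873 = 50 degrees, 1.745 (100 degrees) laid back on its hinge stop, as at the start. It hinges on the box's rear top edge, along the box's y; its free edge comes up from the front and back. 0.4 kg, swings freely: below about 70 degrees it falls shut unless held, above that it falls back to the stop
- lid_edge (a point): middle of the lid's free edge: outer face of its front wall, half way through its thickness. The lid is a shell 126 mm from hinge to free edge, 257 wide, 32 thick in all (top panel and walls 7, hollow towards the box); fingers can straddle the 32 mm at the free edge. Axes: x from free edge to hinge, y along the hinge to the left, z out of its top face (up when shut)
- lid_hinge (a point): point on the hinge axis, middle of the box's rear top edge, 48 mm above the bench; axes as the lid. The middle of the free edge lies 126 mm from it along the lid's -x and 16 mm along its z
- orange_spool: spool of orange thread, 44 mm in diameter at its two flanges, 56 mm high, flanges 7 mm thick, 0.05 kg; origin: centre of its underside, z up its axis. Starts standing upright on the bench; in the well its top stands 21 mm above the insert
- beeswax: yellow cake of beeswax, 34 mm (x) by 55 mm (y) by 18 mm (z), 0.04 kg; origin: centre of its underside. Starts lying flat on the bench; goes into the recess with its long side along the box's y and then stands 10 mm proud of the insert
- black_spool: spool of black thread, same size, standing in the right well from the start; leave it
- cream_spool: spool of cream thread, same size, standing in the left well from the start; leave it
- glue_pot: white open glue pot, 83 mm wide, 82 mm high, on the bench; leave it; origin: centre of its underside
- brass_weight: round weight with a knob, 48 mm wide, 62 mm high, on the bench; leave it; origin: centre of its underside
Not all that is in view belongs to the job. What is shaped like the brass_weight but pink or purple is not meant.

How it is judged:
By the outcome, as a careful person would: the job done as asked, in the order asked, and still so for the second after the job is handed in, while the arm keeps its last pose, push and grip.
It also fails if it takes over 72 s, if anything falls off the work surface, if the arm or the gripper's body presses on something with over 40 N, if the wrist force passes 120 N, or if a joint passes its speed limit or range.

## Robot

A 6-joint arm with a two-finger parallel gripper is mounted at the origin on a cart in front of the work surface, level with it; the furniture and walls round the work are solid. World frame = base frame: x ahead of the robot, y to its left, z up, the work surface at z = 0. Lengths are in m, angles in degrees, forces in N, time in s.
With the tool pointing down it reaches from about 0.35 to 0.925 m from the base axis. Payload 6.4 kg.
Tool frame: the origin (TCP) lies on the centre line of the jaws, within the pads' length; the fingertips stand 14 mm ahead of it and the grasp point (between the pads) lies 5 mm behind it; z points along the fingers, y is the line along which they close (so a half turn about z gives the same grasp; the last joint's range is limited). The gripper opens to 85 mm and grips with 20 to 120 N. Pads are 22 mm wide; open, the fingers measure 114 mm over their backs; the gripper's body (76 mm by 85 mm) begins 54 mm behind the grasp point. The pads swing forward as they close: fully open they stand 13 mm farther back than shut.
Start: joints at [63.02, 14.043, 89.255, -0, 76.702, -9.975], TCP at [0.19, 0.622, 0.245] pointing down, gripper open.
Joint ranges: [-179.41, 179.41], [-58.25, 129.5], [7.25, 145.43], [-54.29, 234.29], [11.92, 165.04], [-157.13, 157.13]. Speed limits (degrees/s): [147.25, 147.25, 180, 180, 180, 180].

## Interface

Orientations are given as a 3x3 rotation matrix whose columns are the frame's x, y, z axes.
In Python, from rig import monitor, vision, order gives the robot as it stands.
- The arm moves only by the tool play_rows, never from a script. Its argument "motion" is a list of rows, each an object with "delta_pos": the shift along the tool's x, y, z as a fraction of full scale, a list of three; "twist": the turn about the tool's z as a fraction of full scale. A call has 1 to 5 rows; each row is the pose to reach, as a shift and turn from the pose commanded when the call began, along the tool's axes at that moment; what a row does not reach only later rows make up. Full scale, the value 1, is 20 cm for a shift and 90 degrees for a turn. A row lasts 1/12 s, in which the tool goes at most 41.7 mm and 7.16 degrees, less where a joint would pass 70% of its speed; a pose out of reach is approached as far as the arm can. A call with a number of a shift or a turn outside -1 to 1 is refused whole. A call with a gripper value outside its range is refused whole. "grip" is the opening, from 0 (shut) to 1 (fully open), set as the call begins (left out, the last holds). The fingers move at their own pace and stop on an object; the grip force is fixed at half the most. Time passes only in rows, so rows that repeat a pose let the fingers close. It gives the time, the measured TCP pose, the force, the opening and the grip force at its end, in the units of the state.
- monitor.get_state(): the state, without advancing time (a new reading comes with each control period).
- vision.capture(name): name is "scene" or "top" or "wrist"; returns (picture, depth): 400x640x3 uint8, red, green, blue; 400x640 float32, m along the optical axis (not along the pixel's ray), 0 where there is no reading.
- vision.get_calibration(name): a dict with "fx", "fy", "cx", "cy" (pixels), "rvec" (rotation vector, rad) and "tvec" (3), from world to camera coordinates, as OpenCV has them. Camera axes: x right, y down, z forward; pixel columns grow to the right and rows downward; lengths in m; the calibration is good to about 2 mm. The wrist camera is an equidistant fisheye: a pixel r from the principal point sees the ray r / f radians off the axis. A picture is of the moment at which its call begins: read the wrist's pose just before it. get_calibration takes no time and is no camera call; for the wrist camera it gives the pose at the moment of the call.
- order.close_job(): hands the job in; it is judged then, once.
The state is a dict: "time_s": time; "joints": joint angles; "joint_velocities": joint speeds; "joint_efforts": joint torques, N m; "position": TCP position; "orientation": TCP orientation; "ft_force": force on the tool from outside, world axes, zero at the start; "moment": the same for the moment, N m; "opening": opening from 0.0 (shut) to 1.0 (fully open); "gripper_force": force on a finger pad.
Only numpy, scipy, OpenCV 4.12 (cv2) and the standard library are available. Lean on these libraries where they do the work, as an engineer would, in place of code of your own. Each camera call takes 0.05 s, during which the arm holds its last target. There are 200 camera calls.

## Working session

There is one attempt and no reset: what is moved stays moved. The work goes in short steps, Python scripts to look and compute and a tool call to move; the robot and the scene stay as the last step left them, time stands still between calls to the robot, and variables do not carry over. Pictures are saved under pics/ and viewed, at most 11 in all, crops included, and the job is handed in when it is done.

Besides the shell and the picture viewer there is one more tool, called after ">>>" by a JSON object that holds its "method" and its "body", one argument or row to a line. play_rows: Moves the arm, as the interface text tells. Shift numbers are shares of 20 cm and turn numbers shares of 90 degrees, none past 1 either way. Its arguments: {"type":"object","properties":{"motion":{"type":"array"},"grip":{"type":"number"}},"required":["motion"]}

```bash
ls; mkdir -p pics; python3 - <<'E'
from rig import monitor, vision
import cv2, numpy as np
s=monitor.get_state(); print(s['time_s'],s['position'],np.round(s['orientation'],3).tolist(),s['opening'],s['ft_force'])
for n in ['scene','top']:
    im,d=vision.capture(n); cv2.imwrite(f'pics/{n}0.png',im[:,:,::-1]); np.save(f'pics/{n}0.npy',d)
    c=vision.get_calibration(n); R=cv2.Rodrigues(np.array(c['rvec'],float))[0]; print(n,c['fx'],c['cx'],c['cy'],-R.T@np.array(c['tvec']).ravel(),R[2])
E
```

```text
pics
0.0 [0.18982552 0.6211     0.2441679 ] [[-0.956, 0.292, -0.001], [0.292, 0.956, -0.002], [0.0, -0.002, -1.0]] 0.9975784060763967 [-0.12841335  0.44008953  0.69062528]
scene 410.0786863828243 323.9329148437312 192.79995695483356 [ 0.15208993 -0.64720455  0.77882413] [ 0.38878837  0.59618091 -0.70243286]
top 422.7048840490746 317.92073464686 208.43846545305374 [ 0.33293761 -0.0024685   1.1441402 ] [ 0.1800889  -0.02517397 -0.98332815]
```

View pics/top0.png

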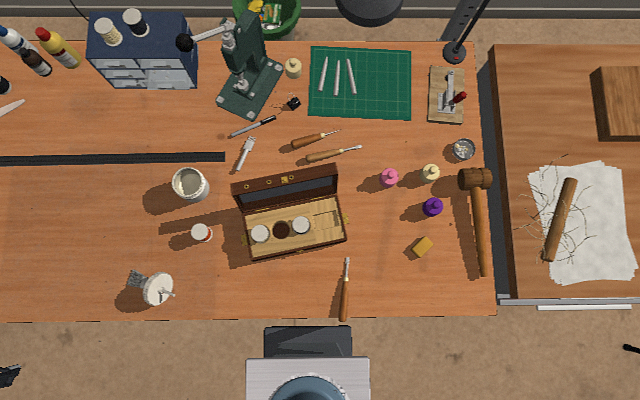

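View pics/scene0.png

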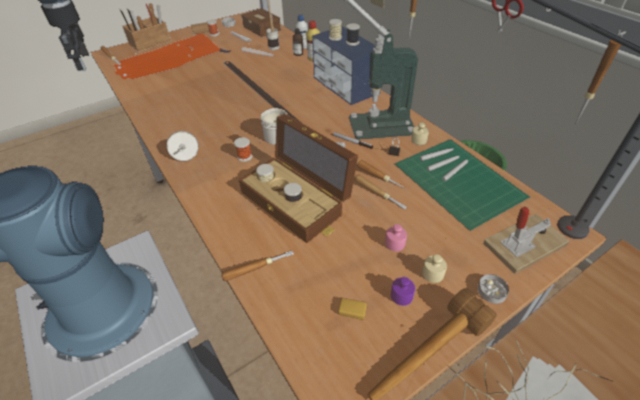

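The top view shows the box at about (290,225) with its middle well empty (281,229), the orange spool at (201,232), the wax at (422,247) and the glue pot at (189,184). In the scene view the spool is at (243,150) and the wax at (352,309).

```bash
cat > h.py <<'E'
import numpy as np, cv2
from rig import vision, monitor
def cam(n):
    c=vision.get_calibration(n); R=cv2.Rodrigues(np.array(c['rvec'],float))[0]; t=np.array(c['tvec'],float).ravel()
    return c,R,t
def cloud(n,d,c,R,t):
    v,u=np.mgrid[:d.shape[0],:d.shape[1]].astype(float)
    p=np.stack([(u-c['cx'])/c['fx']*d,(v-c['cy'])/c['fy']*d,d],-1)
    return (p-t)@R
def ray(n,u,v):
    c,R,t=cam(n); return -R.T@t, R.T@np.array([(u-c['cx'])/c['fx'],(v-c['cy'])/c['fy'],1])
def atz(n,u,v,z):
    o,r=ray(n,u,v); return o+r*(z-o[2])/r[2]
def tri(a,b):
    (o1,r1),(o2,r2)=ray(*a),ray(*b)
    k=np.linalg.lstsq(np.stack([r1,-r2],1),o2-o1,rcond=None)[0]
    p,q=o1+k[0]*r1,o2+k[1]*r2
    return (p+q)/2,np.linalg.norm(p-q)
E
python3 - <<'E'
from h import *
T=cv2.imread('pics/top0.png');S=cv2.imread('pics/scene0.png')
a=cv2.resize(T[155:275,175:355],(792,528),interpolation=cv2.INTER_CUBIC);cv2.imwrite('pics/a.png',a)
b=cv2.resize(S[105:245,220:370],(600,560),interpolation=cv2.INTER_CUBIC);cv2.imwrite('pics/b.png',b)
for n in ['top','scene']:
    d=np.load(f'pics/{n}0.npy'); P=cloud(n,d,*cam(n)); im=T if n=='top' else S
    print(n,'table z',np.median(P[300:310,220:300,2]) if n=='top' else np.median(P[240:260,330:345,2]))
    hsv=cv2.cvtColor(im,cv2.COLOR_BGR2HSV)
    # wax
    u,v=(422,247) if n=='top' else (352,309)
    w=P[v-16:v+17,u-20:u+21].reshape(-1,3); m=w[(w[:,2]>.012)&(w[:,2]<.03)]
    print('wax',len(m),m.mean(0) if len(m) else 0,np.median(m[:,2]),cv2.minAreaRect((m[:,:2]*1000).astype(np.float32)))
    u,v=(201,232) if n=='top' else (243,145)
    w=P[v-15:v+16,u-15:u+16].reshape(-1,3); m=w[(w[:,2]>.05)&(w[:,2]<.062)]
    print('spool',len(m),np.median(m,0),cv2.minEnclosingCircle((m[:,:2]*1000).astype(np.float32)))
E
```

```text
top table z -0.00011345186065331842
wax 264 [ 0.43341298 -0.30813308  0.01734332] 0.017563701630755865 ((433.6054382324219, -308.8460998535156), (34.041229248046875, 55.25008773803711), 43.121315002441406)
spool 226 [0.47523852 0.27760526 0.05590637] ((475.18804931640625, 278.167236328125), 22.079938888549805)
scene table z 0.001728024643873313
wax 416 [ 0.43173457 -0.31198279  0.01910238] 0.019270976188235214 ((432.6505432128906, -310.5272216796875), (34.28038024902344, 55.66605758666992), 41.14586639404297)
spool 124 [0.4728993  0.27364553 0.05800999] ((473.7059020996094, 276.85809326171875), 22.93153953552246)
```

View pics/a.png

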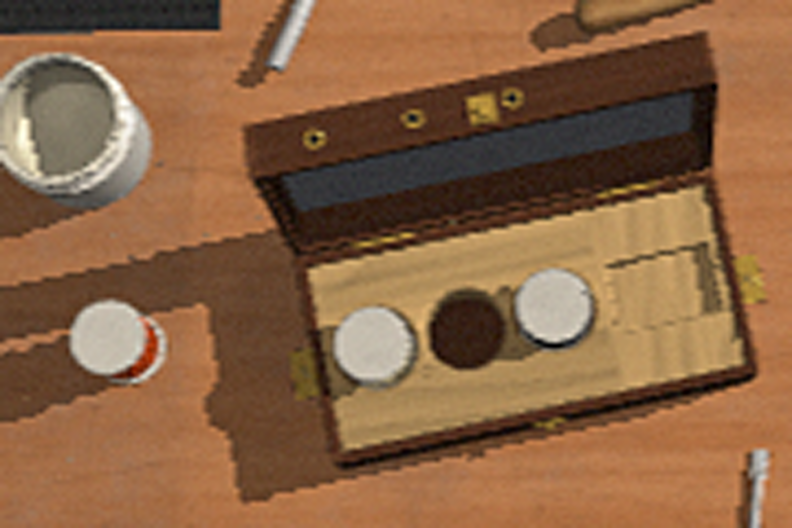

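View pics/b.png

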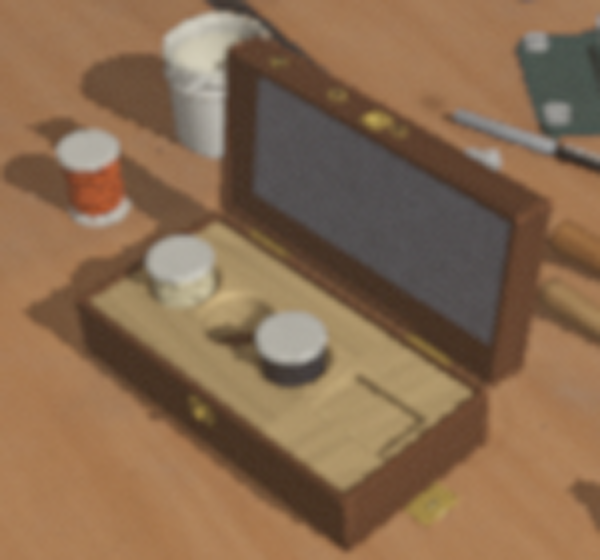

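The enlarged crops show the empty well at crop (467,329), cream top at (374,345), black top at (555,307), and the wax recess spanning crop x 608–722, y 245–330. The box's front corners are at about (340,463) and (753,373).

```bash
python3 - <<'E'
from h import *
def g(x,y):return 175+(x+.5)/4.4-.5,155+(y+.5)/4.4-.5
def gs(x,y):return 220+(x+.5)/4-.5,105+(y+.5)/4-.5
print('FL',atz('top',*g(338,452),.048),'FR',atz('top',*g(750,362),.048),'RR',atz('top',*g(708,182),.048))
print('well rim',atz('top',*g(467,329),.045))
for n in ['top','scene']:
    d=np.load(f'pics/{n}0.npy'); P=cloud(n,d,*cam(n)); dz=.0 if n=='top' else .002
    sub=P[190:275,225:350] if n=='top' else P[150:245,235:350]
    m=sub.reshape(-1,3); m[:,2]-=dz
    ins=m[(abs(m[:,2]-.045)<.0025)&(abs(m[:,0]-.475)<.15)&(abs(m[:,1]-.04)<.18)]
    print(n,'ins',len(ins),np.median(ins,0),cv2.minAreaRect((ins[:,:2]*1000).astype(np.float32)))
    for nm,(u,v) in dict(c=g(374,345),b=g(555,307)).items() if n=='top' else dict(c=gs(180,260),b=gs(291,337)).items():
        u,v=int(u),int(v); w=P[v-12:v+13,u-12:u+13].reshape(-1,3); q=w[abs(w[:,2]-.066)<.005]
        print(nm,len(q),np.median(q,0),cv2.minEnclosingCircle((q[:,:2]*1000).astype(np.float32)))
E
```

```text
FL [0.40714717 0.1421559  0.048     ] FR [ 0.45766968 -0.1004456   0.048     ] RR [ 0.56693493 -0.07767294  0.048     ]
well rim [0.47932516 0.06730732 0.045     ]
top ins 2518 [0.48616299 0.03789833 0.04508053] ((499.10406494140625, 35.855560302734375), (152.32838439941406, 257.30474853515625), 11.443415641784668)
c 230 [0.46782412 0.12175668 0.06599515] ((468.4709167480469, 122.66092681884766), 22.209941864013672)
b 223 [0.48988369 0.01659819 0.06598693] ((489.98529052734375, 17.105499267578125), 21.69835090637207)
scene ins 2189 [0.47847988 0.01256792 0.04504738] ((497.650634765625, 34.875640869140625), (155.17489624023438, 259.7991638183594), 12.38676929473877)
c 153 [0.46687633 0.11948447 0.06784252] ((467.15155029296875, 121.80944061279297), 22.636062622070312)
b 181 [0.48840875 0.01404889 0.0676635 ] ((488.4757080078125, 16.34621810913086), 22.736461639404297)
```

```bash
cat >> h.py <<'E'
def plan(*T):
    """targets (x,y,z,closing-axis angle deg or None) -> move fractions from the measured pose on"""
    s=monitor.get_state(); p=np.array(s['position']); R=np.array(s['orientation'])
    print('t',round(s['time_s'],2),'p',np.round(p,4),'yaw',round(np.degrees(np.arctan2(R[1,1],R[0,1])),2),'tilt',np.round(R[:2,2],4),'op',round(s['opening'],3),'F',np.round(s['ft_force'],1))
    for *q,a in T:
        q=np.array(q); d=R.T@(q-p); tw=0
        if a is not None:
            tw=(np.degrees(np.arctan2(R[1,1],R[0,1]))-a+180)%360-180
        print(np.round(d/.2,3).tolist(),'tw',round(tw/90,3),'rows>=',round(max(np.linalg.norm(d)/.0417,abs(tw)/7.16),1))
        R=R@cv2.Rodrigues(np.array([0,0,np.radians(tw)]))[0]; p=q
E
python3 - <<'E'
from h import *
P=cloud('top',np.load('pics/top0.npy'),*cam('top'))
w=P[160:215,165:215].reshape(-1,3); q=w[abs(w[:,2]-.082)<.006]; print('pot',cv2.minEnclosingCircle((q[:,:2]*1000).astype(np.float32)))
plan((.36,.47,.23,40),(.4745,.2775,.2,11.6))
E
```

```text
pot ((600.52490234375, 307.8066711425781), 40.536739349365234)
t 0.1 p [0.1899 0.6211 0.2443] yaw 72.99 tilt [-0.0008 -0.0016] op 0.998 F [ 0.1 -0.6 -0. ]
[-1.034, -0.474, 0.072] tw 0.367 rows>= 5.5
[-1.105, -0.18, 0.151] tw 0.316 rows>= 5.4
```

>>> {"method": "play_rows", "body": {
  "motion": [
    {"delta_pos": [-0.17, -0.08, 0.01], "twist": 0.06},
    {"delta_pos": [-0.34, -0.16, 0.02], "twist": 0.12},
    {"delta_pos": [-0.51, -0.24, 0.03], "twist": 0.19},
    {"delta_pos": [-0.68, -0.32, 0.04], "twist": 0.26},
    {"delta_pos": [-0.85, -0.39, 0.06], "twist": 0.33}
  ],
  "grip": 0.75
}}

```text
time_s: 0.52
position: [0.3306, 0.4959, 0.2331]
orientation: [[-0.682, 0.731, -0.0], [0.731, 0.682, -0.0], [-0.0, -0.0, -1.0]]
ft_force: [0.5, -0.3, 0.2]
opening: 0.752
gripper_force: 0.0
```

```bash
python3 -c "
from h import *
plan((.4,.4,.22,20),(.4745,.2775,.2,11.6))"
```

```text
t 0.52 p [0.3306 0.4959 0.2331] yaw 43.01 tilt [-0.     -0.0001] op 0.752 F [ 0.5 -0.3  0.2]
[-0.587, -0.073, 0.066] tw 0.256 rows>= 3.2
[-0.703, 0.141, 0.1] tw 0.093 rows>= 3.5
```

>>> {"method": "play_rows", "body": {
  "motion": [
    {"delta_pos": [-0.15, -0.02, 0.02], "twist": 0.06},
    {"delta_pos": [-0.3, -0.04, 0.04], "twist": 0.12},
    {"delta_pos": [-0.45, -0.06, 0.06], "twist": 0.19},
    {"delta_pos": [-0.587, -0.073, 0.066], "twist": 0.256}
  ]
}}

```text
time_s: 0.85
position: [0.4, 0.3999, 0.2188]
orientation: [[-0.341, 0.94, -0.002], [0.94, 0.341, -0.001], [-0.001, -0.002, -1.0]]
ft_force: [-0.2, -0.6, 0.4]
opening: 0.756
gripper_force: 0.0
```

>>> {"method": "play_rows", "body": {
  "motion": [
    {"delta_pos": [-0.18, 0.04, 0.03], "twist": 0.04},
    {"delta_pos": [-0.36, 0.08, 0.06], "twist": 0.07},
    {"delta_pos": [-0.54, 0.11, 0.09], "twist": 0.093},
    {"delta_pos": [-0.703, 0.141, 0.1], "twist": 0.093},
    {"delta_pos": [-0.703, 0.141, 0.1], "twist": 0.093}
  ]
}}

```text
time_s: 1.27
position: [0.4768, 0.2753, 0.199]
orientation: [[-0.2, 0.98, -0.001], [0.98, 0.2, -0.002], [-0.002, -0.001, -1.0]]
ft_force: [0.2, -0.3, 0.2]
opening: 0.752
gripper_force: 0.0
```

```bash
cat >> h.py <<'E'
def wshot(name):
    c,R,t=cam('wrist'); im,d=vision.capture('wrist')
    cv2.imwrite(f'pics/{name}.png',im[:,:,::-1]); np.savez(f'pics/{name}.npz',d=d,R=R,t=t,f=c['fx'],cx=c['cx'],cy=c['cy'])
def wray(name,u,v):
    z=np.load(f'pics/{name}.npz'); x=(np.asarray(u,float)-z['cx'])/z['f'];y=(np.asarray(v,float)-z['cy'])/z['f'];r=np.hypot(x,y)+1e-12
    D=np.stack([x/r*np.sin(r),y/r*np.sin(r),np.cos(r)],-1)
    return -z['R'].T@z['t'], D@z['R'], D, z
def watz(name,u,v,h):
    o,r,_,_=wray(name,u,v); return o+r*(h-o[2])/r[2]
def wcloud(name):
    v,u=np.mgrid[:400,:640]; o,r,D,z=wray(name,u,v); P=o+r*(z['d']/D[...,2])[...,None]; P[z['d']==0]=np.nan; return P
E
python3 -c "
from h import *
plan(); wshot('w1'); P=wcloud('w1')
z=np.load('pics/w1.npz'); print(-z['R'].T@z['t'],z['R'][2])
for h in (.056,.066):
    m=P.reshape(-1,3); q=m[abs(m[:,2]-h)<.003]; print(h,len(q),np.median(q,0))
"
```

```text
t 1.27 p [0.4768 0.2753 0.199 ] yaw 11.57 tilt [-0.0009 -0.0021] op 0.752 F [ 0.2 -0.3  0.2]
[0.46118636 0.35272449 0.3272298 ] [ 0.05966372 -0.30144857 -0.95161389]
0.056 3470 [0.47742442 0.27569808 0.05567454]
0.066 2457 [0.47375152 0.15669144 0.06588663]
```

View pics/w1.png

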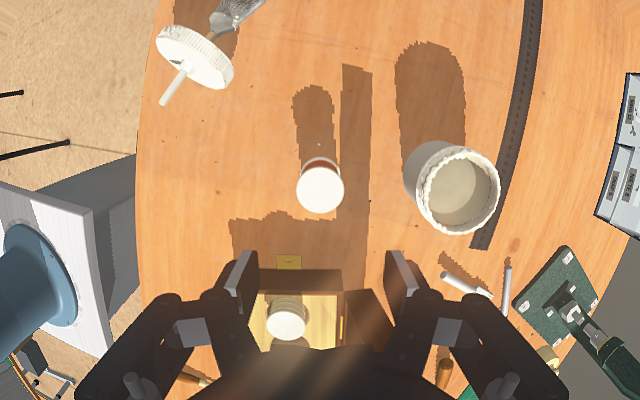

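The wrist view shows the orange spool's top at (320,190), the pot at (457,190), and the box's left end with the cream spool at (287,322).

```bash
python3 -c "
from h import *
P=wcloud('w1'); w=P[160:220,290:350].reshape(-1,3); q=w[abs(w[:,2]-.056)<.003]
(c,r)=cv2.minEnclosingCircle((q[:,:2]*1000).astype(np.float32)); print(len(q),c,r,q[:,2].mean(), watz('w1',320,190,.056))
w=P[300:345,265:310].reshape(-1,3); q=w[abs(w[:,2]-.066)<.003]
print(cv2.minEnclosingCircle((q[:,:2]*1000).astype(np.float32)))
plan((.4747,.2776,.12,11.6),(.4747,.2776,.052,11.6))
"
```

```text
1757 (474.8341979980469, 277.0596008300781) 22.450889587402344 0.0557446992190761 [0.47497947 0.27760404 0.056     ]
((468.2078857421875, 122.33389282226562), 22.463708877563477)
t 1.32 p [0.4758 0.2773 0.1993] yaw 11.63 tilt [-0.0013 -0.0006] op 0.749 F [ 0.1  1.1 -0.4]
[0.003, -0.004, 0.397] tw 0.0 rows>= 1.9
[0.0, 0.0, 0.34] tw -0.0 rows>= 1.6
```

>>> {"method": "play_rows", "body": {
  "motion": [
    {"delta_pos": [0.002, -0.004, 0.15], "twist": 0},
    {"delta_pos": [0.002, -0.004, 0.3], "twist": 0},
    {"delta_pos": [0.002, -0.004, 0.45], "twist": 0},
    {"delta_pos": [0.002, -0.004, 0.6], "twist": 0},
    {"delta_pos": [0.002, -0.004, 0.735], "twist": 0}
  ]
}}

```text
time_s: 1.73
position: [0.4728, 0.2806, 0.0513]
orientation: [[-0.207, 0.978, -0.001], [0.978, 0.207, -0.0], [0.0, -0.001, -1.0]]
ft_force: [0.8, 0.1, -0.1]
opening: 0.753
gripper_force: 0.0
```

>>> {"method": "play_rows", "body": {
  "motion": [
    {"delta_pos": [0, 0, 0], "twist": 0},
    {"delta_pos": [0, 0, 0], "twist": 0}
  ]
}}

```text
time_s: 1.9
position: [0.4724, 0.2802, 0.052]
orientation: [[-0.207, 0.978, -0.004], [0.978, 0.207, -0.001], [-0.0, -0.004, -1.0]]
ft_force: [0.9, 0.0, 0.9]
opening: 0.75
gripper_force: 0.0
```

>>> {"method": "play_rows", "body": {
  "motion": [
    {"delta_pos": [0, 0, 0], "twist": 0},
    {"delta_pos": [0, 0, 0], "twist": 0},
    {"delta_pos": [0, 0, 0], "twist": 0},
    {"delta_pos": [0, 0, 0], "twist": 0},
    {"delta_pos": [0, 0, 0], "twist": 0}
  ],
  "grip": 0
}}

```text
time_s: 2.32
position: [0.4758, 0.2807, 0.056]
orientation: [[-0.206, 0.979, 0.004], [0.979, 0.206, 0.002], [0.001, 0.005, -1.0]]
ft_force: [-2.2, 0.3, 6.8]
opening: 0.448
gripper_force: 59.3
```

>>> {"method": "play_rows", "body": {
  "motion": [
    {"delta_pos": [0, 0, 0], "twist": 0},
    {"delta_pos": [0, 0, 0], "twist": 0},
    {"delta_pos": [0, 0, 0], "twist": 0}
  ]
}}

```text
time_s: 2.57
position: [0.4758, 0.2807, 0.056]
orientation: [[-0.206, 0.979, 0.004], [0.979, 0.206, 0.002], [0.001, 0.005, -1.0]]
ft_force: [-2.2, 0.1, 7.3]
opening: 0.453
gripper_force: 59.3
```

```bash
python3 -c "
from h import *
plan(); wshot('w2'); plan(); im=cv2.imread('pics/w2.png'); cv2.imwrite('pics/w2c.png',cv2.resize(im[180:400,200:440],(720,660))[:600])
s=monitor.get_state(); print(s['joints'],s['moment'])
P=wcloud('w2'); z=np.load('pics/w2.npz'); print(-z['R'].T@z['t'])
m=P.reshape(-1,3); print(np.nanmedian(P[100:200,280:350,2]))
q=m[(abs(m[:,2]-.056)<.006)&(np.hypot(m[:,0]-.475,m[:,1]-.279)<.03)]; print(len(q),np.median(q,0))
"
```

```text
t 2.57 p [0.4758 0.2807 0.056 ] yaw 11.88 tilt [0.0043 0.0017] op 0.453 F [-2.2  0.1  7.3]
t 2.62 p [0.4758 0.2807 0.056 ] yaw 11.89 tilt [0.0044 0.0017] op 0.452 F [-1.1  1.2  6.9]
[1.87762478e+01 1.55869142e+01 1.09568865e+02 1.42802791e-02
 5.45746044e+01 6.87970252e+00] [-0.04533771  0.28872644 -0.02923836]
[0.45911919 0.3575679  0.18444434]
-0.00021604640405541164
5668 [0.47583103 0.28138318 0.05625032]
```

View pics/w2c.png

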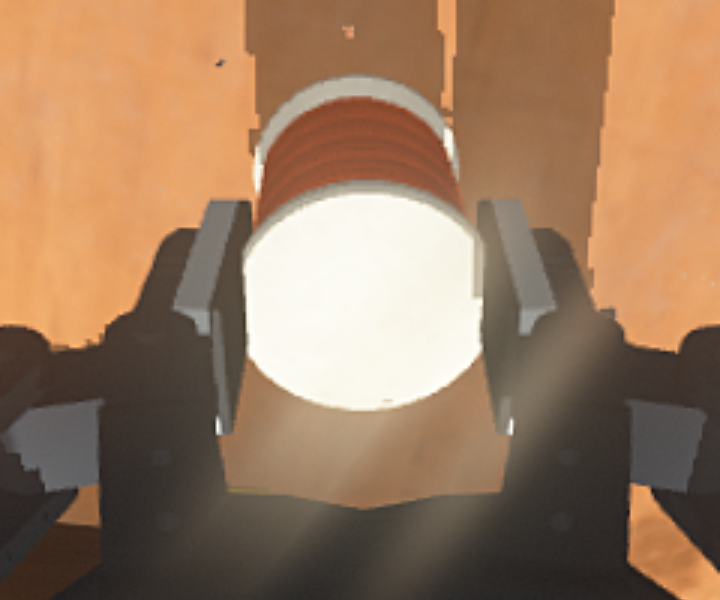

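The picture shows the spool held upright and centred between the pads, its top flange at about crop (365,300).

>>> {"method": "play_rows", "body": {
  "motion": [
    {"delta_pos": [0, 0, -0.15], "twist": 0},
    {"delta_pos": [0, 0, -0.3], "twist": 0},
    {"delta_pos": [0, 0, -0.45], "twist": 0},
    {"delta_pos": [0, 0, -0.6], "twist": 0},
    {"delta_pos": [0, 0, -0.6], "twist": 0}
  ]
}}

```text
time_s: 3.03
position: [0.4782, 0.2815, 0.1817]
orientation: [[-0.206, 0.978, 0.014], [0.979, 0.206, 0.005], [0.002, 0.015, -1.0]]
ft_force: [1.0, -0.2, 0.1]
opening: 0.451
gripper_force: 60.3
```

```bash
python3 -c "
from h import *
plan((.479,.15,.18,11.7),(.482,-.01,.18,11.7))
s=monitor.get_state();print(s['gripper_force'])
"
```

```text
t 3.03 p [0.4782 0.2815 0.1817] yaw 11.9 tilt [0.0141 0.0048] op 0.451 F [ 1.  -0.2  0.1]
[-0.644, -0.132, 0.005] tw 0.002 rows>= 3.2
[-0.786, -0.148, -0.004] tw -0.0 rows>= 3.8
60.31033861574542
```

>>> {"method": "play_rows", "body": {
  "motion": [
    {"delta_pos": [-0.16, -0.033, 0], "twist": 0},
    {"delta_pos": [-0.32, -0.066, 0], "twist": 0},
    {"delta_pos": [-0.48, -0.1, 0], "twist": 0},
    {"delta_pos": [-0.644, -0.132, 0], "twist": 0}
  ]
}}

```text
time_s: 3.37
position: [0.4745, 0.1474, 0.1737]
orientation: [[-0.207, 0.978, 0.002], [0.978, 0.207, 0.0], [-0.0, 0.002, -1.0]]
ft_force: [1.3, -0.3, -0.9]
opening: 0.453
gripper_force: 60.3
```

>>> {"method": "play_rows", "body": {
  "motion": [
    {"delta_pos": [-0.2, -0.04, 0], "twist": 0},
    {"delta_pos": [-0.4, -0.08, 0], "twist": 0},
    {"delta_pos": [-0.6, -0.12, 0], "twist": 0},
    {"delta_pos": [-0.786, -0.148, 0], "twist": 0},
    {"delta_pos": [-0.786, -0.148, 0], "twist": 0}
  ]
}}

```text
time_s: 3.78
position: [0.4788, -0.0169, 0.1742]
orientation: [[-0.199, 0.98, 0.003], [0.98, 0.199, -0.003], [-0.003, 0.002, -1.0]]
ft_force: [0.7, 1.5, -1.2]
opening: 0.451
gripper_force: 60.4
```

```bash
python3 -c "
from h import *
plan();wshot('w3'); plan((.479,.0695,.18,11.7),(.479,.0695,.1,11.7))
P=wcloud('w3')
m=P.reshape(-1,3)
q=m[(abs(m[:,2]-.0450)<.002)&(np.hypot(m[:,0]-.479,m[:,1]-.0695)<.034)]
print(len(q),np.median(q[:,2]))
# circle fit: points nearest to centre per sector
import scipy.optimize as so
def edge(c):
    r=np.hypot(*(q[:,:2]-c).T);a=np.degrees(np.arctan2(q[:,1]-c[1],q[:,0]-c[0]))//15
    return [(k*15,np.round(r[a==k].min()*1000,1),(a==k).sum()) for k in np.unique(a)]
print(edge(np.array([.479,.0695])))
im=cv2.imread('pics/w3.png'); cv2.imwrite('pics/w3b.png',im)
"
```

```text
t 3.78 p [ 0.4788 -0.0169  0.1742] yaw 11.5 tilt [ 0.0026 -0.0027] op 0.451 F [ 0.7  1.5 -1.2]
t 3.83 p [ 0.4785 -0.0145  0.1739] yaw 11.56 tilt [ 0.0019 -0.0007] op 0.447 F [ 0.2 -0.6 -0.6]
[0.411, 0.086, -0.031] tw -0.002 rows>= 2.0
[0.0, -0.001, 0.4] tw 0.0 rows>= 1.9
2309 0.044623541907111985
[(np.float64(-180.0), np.float64(24.8), np.int64(108)), (np.float64(-165.0), np.float64(24.9), np.int64(97)), (np.float64(-150.0), np.float64(24.5), np.int64(104)), (np.float64(-135.0), np.float64(24.7), np.int64(95)), (np.float64(-120.0), np.float64(25.0), np.int64(97)), (np.float64(-105.0), np.float64(25.4), np.int64(93)), (np.float64(-90.0), np.float64(25.0), np.int64(56)), (np.float64(-75.0), np.float64(24.9), np.int64(72)), (np.float64(-60.0), np.float64(24.8), np.int64(98)), (np.float64(-45.0), np.float64(24.4), np.int64(101)), (np.float64(-30.0), np.float64(24.1), np.int64(99)), (np.float64(-15.0), np.float64(24.4), np.int64(100)), (np.float64(0.0), np.float64(23.9), np.int64(102)), (np.float64(15.0), np.float64(23.2), np.int64(105)), (np.float64(30.0), np.float64(23.2), np.int64(111)), (np.float64(45.0), np.float64(23.4), np.int64(112)), (np.float64(60.0), np.float64(22.9), np.int64(110)), (np.float64(75.0), np.float64(23.2), np.int64(97)), (np.float64(90.0), np.float64(22.9), np.int64(57)), (np.float64(105.0), np.float64(24.0), np.int64(63)), (np.float64(120.0), np.float64(23.7), np.int64(107)), (np.float64(135.0), np.float64(23.6), np.int64(108)), (np.float64(150.0), np.float64(23.8), np.int64(112)), (np.float64(165.0), np.float64(24.1), np.int64(105))]
```

View pics/w3.png

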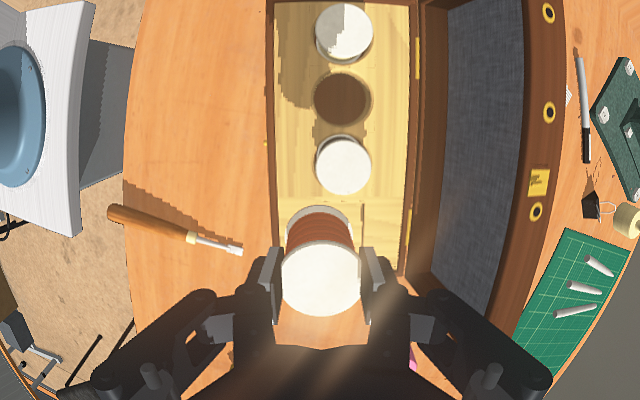

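The wrist view shows the empty well at (342,98), the black spool at (343,163), the start of the wax recess near (360,205), and the held spool at (320,278).

```bash
python3 -c "
from h import *
for n,p in (('w3',(.4787,-.0157)),('w2',(.4758,.2807))):
    P=wcloud(n); z=np.load(f'pics/{n}.npz'); R,t=z['R'],z['t']
    w=P[225:330,270:370].reshape(-1,3); zt=np.nanpercentile(w[:,2],97); q=w[(abs(w[:,2]-zt)<.003)]
    c,r=cv2.minEnclosingCircle((q[:,:2]*1000).astype(np.float32)); hull=q[:,:2]
    print(n,'top z',zt,len(q),c,r,'rel',np.array(c)-np.array(p)*1000, 'cam',-R.T@t)
"
```

```text
w3 top z 0.19822243989687044 432 (478.22198486328125, -16.911930084228516) 23.342145919799805 rel [-0.47801514 -1.21193008] cam [0.46283695 0.06057953 0.30229199]
w2 top z 0.08001964583366343 421 (475.3721618652344, 281.03839111328125) 23.506977081298828 rel [-0.42783813  0.33839111] cam [0.45911919 0.3575679  0.18444434]
```

```bash
python3 -c "
from h import *
for n,p,zt in (('w3',(.4787,-.0157),.1742),('w2',(.4758,.2807),.0562)):
    P=wcloud(n); im=cv2.imread(f'pics/{n}.png').min(2)
    w=P[225:330,270:370]; k=(abs(w[...,2]-zt)<.0035)&(im[225:330,270:370]>140); q=w[k]
    c,r=cv2.minEnclosingCircle((q[:,:2]*1000).astype(np.float32))
    print(n,len(q),np.median(q,0),c,r,'rel',np.array(c)-np.array(p)*1000,q.min(0),q.max(0),[np.median(q[q[:,1]>np.percentile(q[:,1],90),2]),np.median(q[q[:,1]<np.percentile(q[:,1],10),2])])
plan()
"
```

```text
w3 4964 [ 0.47915493 -0.01818059  0.17433778] (479.4501647949219, -20.459640502929688) 22.331005096435547 rel [ 0.75016479 -4.7596405 ] [ 0.45898325 -0.04241268  0.17135874] [0.5002611  0.00187074 0.1775102 ] [np.float64(0.174107720579564), np.float64(0.1744375261419195)]
w2 4965 [0.4761271  0.27947911 0.0562605 ] (476.20440673828125, 277.2641906738281) 22.265132904052734 rel [ 0.40440674 -3.43580933] [0.45586123 0.25530942 0.05326342] [0.49736716 0.29923061 0.05954951] [np.float64(0.05610685707670604), np.float64(0.056277301230959975)]
t 3.83 p [ 0.4785 -0.0145  0.1739] yaw 11.56 tilt [ 0.0019 -0.0007] op 0.447 F [ 0.2 -0.6 -0.6]
```

>>> {"method": "play_rows", "body": {
  "motion": [
    {"delta_pos": [0.14, 0.03, 0], "twist": 0},
    {"delta_pos": [0.28, 0.06, 0.05], "twist": 0},
    {"delta_pos": [0.423, 0.083, 0.17], "twist": 0},
    {"delta_pos": [0.423, 0.083, 0.22], "twist": 0},
    {"delta_pos": [0.423, 0.083, 0.22], "twist": 0}
  ]
}}

```text
time_s: 4.25
position: [0.4745, 0.0768, 0.1265]
orientation: [[-0.21, 0.978, -0.005], [0.978, 0.21, 0.0], [0.002, -0.005, -1.0]]
ft_force: [-0.4, 0.1, -1.3]
opening: 0.445
gripper_force: 60.4
```

>>> {"method": "play_rows", "body": {
  "motion": [
    {"delta_pos": [0, 0, 0], "twist": 0},
    {"delta_pos": [0, 0, 0], "twist": 0},
    {"delta_pos": [0, 0, 0], "twist": 0}
  ]
}}

```text
time_s: 4.5
position: [0.4779, 0.0742, 0.1304]
orientation: [[-0.205, 0.979, 0.002], [0.979, 0.205, -0.0], [-0.001, 0.002, -1.0]]
ft_force: [1.1, -0.4, -0.4]
opening: 0.447
gripper_force: 60.4
```

```bash
python3 -c "
from h import *
plan((.4781,.0719,.104,11.7),(.4781,.0719,.066,None))"
```

```text
t 4.5 p [0.4779 0.0742 0.1304] yaw 11.84 tilt [ 0.0025 -0.0002] op 0.447 F [ 1.1 -0.4 -0.4]
[-0.011, -0.002, 0.132] tw 0.002 rows>= 0.6
[0.0, -0.0, 0.19] tw 0.0 rows>= 0.9
```

>>> {"method": "play_rows", "body": {
  "motion": [
    {"delta_pos": [-0.005, -0.002, 0.05], "twist": 0},
    {"delta_pos": [-0.011, -0.002, 0.1], "twist": 0},
    {"delta_pos": [-0.011, -0.002, 0.12], "twist": 0},
    {"delta_pos": [-0.011, -0.002, 0.12], "twist": 0},
    {"delta_pos": [-0.011, -0.002, 0.12], "twist": 0}
  ]
}}

```text
time_s: 4.92
position: [0.4765, 0.0723, 0.1044]
orientation: [[-0.206, 0.979, -0.001], [0.979, 0.206, 0.0], [0.0, -0.001, -1.0]]
ft_force: [0.1, 0.2, -0.4]
opening: 0.446
gripper_force: 60.4
```

```bash
python3 -c "
from h import *
plan((.4781,.0719,.066,None))"
```

```text
t 4.92 p [0.4765 0.0723 0.1044] yaw 11.86 tilt [-0.0015  0.0001] op 0.446 F [ 0.1  0.2 -0.4]
[-0.004, 0.007, 0.192] tw 0.0 rows>= 0.9
```

>>> {"method": "play_rows", "body": {
  "motion": [
    {"delta_pos": [-0.002, 0.006, 0.03], "twist": 0},
    {"delta_pos": [-0.002, 0.006, 0.06], "twist": 0},
    {"delta_pos": [-0.002, 0.006, 0.09], "twist": 0},
    {"delta_pos": [-0.002, 0.006, 0.12], "twist": 0},
    {"delta_pos": [-0.002, 0.006, 0.15], "twist": 0}
  ]
}}

```text
time_s: 5.33
position: [0.478, 0.0724, 0.0743]
orientation: [[-0.206, 0.979, -0.001], [0.979, 0.206, 0.0], [0.0, -0.0, -1.0]]
ft_force: [0.3, 0.2, -1.2]
opening: 0.447
gripper_force: 60.4
```

>>> {"method": "play_rows", "body": {
  "motion": [
    {"delta_pos": [0, 0, 0.015], "twist": 0},
    {"delta_pos": [0, 0, 0.03], "twist": 0},
    {"delta_pos": [0, 0, 0.035], "twist": 0},
    {"delta_pos": [0, 0, 0.035], "twist": 0}
  ]
}}

```text
time_s: 5.67
position: [0.4781, 0.0724, 0.0679]
orientation: [[-0.206, 0.979, -0.0], [0.979, 0.206, 0.0], [0.0, -0.0, -1.0]]
ft_force: [0.0, -0.5, -0.1]
opening: 0.448
gripper_force: 60.4
```

>>> {"method": "play_rows", "body": {
  "motion": [
    {"delta_pos": [0, 0, 0.008], "twist": 0},
    {"delta_pos": [0, 0, 0.008], "twist": 0}
  ]
}}

```text
time_s: 5.83
position: [0.4783, 0.0723, 0.0665]
orientation: [[-0.206, 0.979, 0.0], [0.979, 0.206, -0.0], [-0.0, 0.0, -1.0]]
ft_force: [-0.8, 0.2, -0.3]
opening: 0.446
gripper_force: 60.4
```

>>> {"method": "play_rows", "body": {
  "motion": [
    {"delta_pos": [0, 0, 0], "twist": 0},
    {"delta_pos": [0, 0, 0], "twist": 0},
    {"delta_pos": [0, 0, 0], "twist": 0},
    {"delta_pos": [0, 0, 0], "twist": 0}
  ],
  "grip": 0.7
}}

```text
time_s: 6.17
position: [0.4785, 0.0723, 0.0667]
orientation: [[-0.206, 0.979, 0.001], [0.979, 0.206, -0.0], [-0.0, 0.0, -1.0]]
ft_force: [0.0, 0.8, 0.1]
opening: 0.701
gripper_force: 0.0
```

>>> {"method": "play_rows", "body": {
  "motion": [
    {"delta_pos": [0, 0, -0.05], "twist": 0},
    {"delta_pos": [0, 0, -0.2], "twist": 0},
    {"delta_pos": [0, 0, -0.4], "twist": 0},
    {"delta_pos": [0, 0, -0.5], "twist": 0},
    {"delta_pos": [0, 0, -0.5], "twist": 0}
  ]
}}

```text
time_s: 6.58
position: [0.4819, 0.0721, 0.1731]
orientation: [[-0.206, 0.978, 0.012], [0.979, 0.206, -0.001], [-0.003, 0.011, -1.0]]
ft_force: [0.4, -0.0, 1.4]
opening: 0.7
gripper_force: 0.0
```

```bash
python3 -c "
from h import *
plan((.44,-.13,.17,30),(.44,-.3,.17,42))
im,d=vision.capture('top'); cv2.imwrite('pics/t2.png',im[:,:,::-1]); P=cloud('top',d,*cam('top'))
def circ(c,h,r=.03):
    m=P.reshape(-1,3); q=m[(abs(m[:,2]-h)<.004)&(np.hypot(m[:,0]-c[0],m[:,1]-c[1])<r)]; print(len(q),np.median(q[:,2]) if len(q) else 0,cv2.minEnclosingCircle((q[:,:2]*1000).astype(np.float32)) if len(q) else 0)
circ((.4785,.0685),.066)
im=cv2.resize(im[155:275,235:445,::-1],(800,457),interpolation=cv2.INTER_CUBIC); cv2.imwrite('pics/t2c.png',im)
"
```

```text
t 6.58 p [0.4819 0.0721 0.1731] yaw 11.9 tilt [ 0.0116 -0.001 ] op 0.7 F [ 0.4 -0.   1.4]
[-0.946, -0.414, 0.014] tw -0.201 rows>= 5.0
[-0.736, -0.425, 0.001] tw -0.133 rows>= 4.1
0 0 0
```

>>> {"method": "play_rows", "body": {
  "motion": [
    {"delta_pos": [-0.18, -0.08, 0], "twist": -0.04},
    {"delta_pos": [-0.36, -0.16, 0], "twist": -0.08},
    {"delta_pos": [-0.54, -0.24, 0], "twist": -0.12},
    {"delta_pos": [-0.72, -0.32, 0], "twist": -0.16},
    {"delta_pos": [-0.9, -0.4, 0], "twist": -0.2}
  ]
}}

```text
time_s: 7.05
position: [0.4355, -0.1213, 0.1655]
orientation: [[-0.501, 0.865, -0.002], [0.865, 0.501, 0.001], [0.002, -0.001, -1.0]]
ft_force: [0.6, -0.4, -0.5]
opening: 0.7
gripper_force: 0.0
```

```bash
python3 -c "
from h import *
plan((.435,-.308,.17,42.5))
im,d=vision.capture('top'); P=cloud('top',d,*cam('top'))
def circ(c,h,r=.03):
    m=P.reshape(-1,3); q=m[(abs(m[:,2]-h)<.004)&(np.hypot(m[:,0]-c[0],m[:,1]-c[1])<r)]; print(len(q),np.median(q[:,2]) if len(q) else 0,cv2.minEnclosingCircle((q[:,:2]*1000).astype(np.float32)) if len(q) else 0)
circ((.4785,.0685),.066); circ((.4683,.1225),.066);circ((.49,.017),.066)
"
```

```text
t 7.05 p [ 0.4355 -0.1213  0.1655] yaw 30.09 tilt [-0.0017  0.001 ] op 0.7 F [ 0.6 -0.4 -0.5]
[-0.806, -0.47, -0.024] tw -0.138 rows>= 4.5
226 0.06586673197469375 ((477.5232238769531, 69.91202545166016), 21.97411346435547)
225 0.06603175000470164 ((468.1602478027344, 122.91295623779297), 22.102231979370117)
222 0.06593049377399181 ((489.933349609375, 17.215940475463867), 21.893634796142578)
```

The orange spool's top is at z = 66 mm, so it sits fully down, and its neighbours haven't moved. Next is the wax.

>>> {"method": "play_rows", "body": {
  "motion": [
    {"delta_pos": [-0.17, -0.1, 0], "twist": -0.03},
    {"delta_pos": [-0.34, -0.2, 0], "twist": -0.06},
    {"delta_pos": [-0.51, -0.3, 0], "twist": -0.1},
    {"delta_pos": [-0.68, -0.4, 0], "twist": -0.138},
    {"delta_pos": [-0.806, -0.47, 0], "twist": -0.138}
  ]
}}

```text
time_s: 7.52
position: [0.4348, -0.3092, 0.1654]
orientation: [[-0.673, 0.74, -0.001], [0.74, 0.673, 0.001], [0.002, -0.0, -1.0]]
ft_force: [0.7, 1.5, 0.2]
opening: 0.705
gripper_force: 0.0
```

>>> {"method": "play_rows", "body": {
  "motion": [
    {"delta_pos": [0, 0, 0], "twist": 0},
    {"delta_pos": [0, 0, 0], "twist": 0},
    {"delta_pos": [0, 0, 0], "twist": 0}
  ]
}}

```text
time_s: 7.77
position: [0.4352, -0.3059, 0.1653]
orientation: [[-0.673, 0.74, -0.002], [0.74, 0.673, 0.002], [0.003, 0.0, -1.0]]
ft_force: [-0.6, -0.3, -0.2]
opening: 0.699
gripper_force: 0.0
```

```bash
python3 -c "
from h import *
wshot('w4'); P=wcloud('w4').reshape(-1,3); q=P[(abs(P[:,2]-.018)<.004)&(np.hypot(P[:,0]-.433,P[:,1]+.309)<.045)]
print(len(q),np.median(q,0),cv2.minAreaRect((q[:,:2]*1000).astype(np.float32)))
plan((.4334,-.3092,.10,42.5),(.4334,-.3092,.022,None))
"
```

```text
2021 [ 0.43257357 -0.30954832  0.01758456] ((433.099609375, -310.7747497558594), (34.30209732055664, 54.63996887207031), 43.02253723144531)
t 7.82 p [ 0.4354 -0.3055  0.1655] yaw 42.34 tilt [-0.0015  0.0019] op 0.699 F [0.8 0.7 0.3]
[-0.008, -0.02, 0.327] tw -0.002 rows>= 1.6
[-0.001, -0.0, 0.39] tw 0.0 rows>= 1.9
```

>>> {"method": "play_rows", "body": {
  "motion": [
    {"delta_pos": [-0.012, -0.025, 0.15], "twist": -0.007},
    {"delta_pos": [-0.012, -0.025, 0.3], "twist": -0.007},
    {"delta_pos": [-0.012, -0.025, 0.45], "twist": -0.007},
    {"delta_pos": [-0.012, -0.025, 0.57], "twist": -0.007},
    {"delta_pos": [-0.012, -0.025, 0.62], "twist": -0.007}
  ]
}}

```text
time_s: 8.23
position: [0.432, -0.3085, 0.0388]
orientation: [[-0.682, 0.731, -0.005], [0.731, 0.682, 0.005], [0.007, 0.0, -1.0]]
ft_force: [-0.0, 0.6, 0.5]
opening: 0.7
gripper_force: 0.0
```

>>> {"method": "play_rows", "body": {
  "motion": [
    {"delta_pos": [0, 0, 0], "twist": 0},
    {"delta_pos": [0, 0, 0], "twist": 0}
  ]
}}

```text
time_s: 8.4
position: [0.4341, -0.3115, 0.0429]
orientation: [[-0.682, 0.731, -0.0], [0.731, 0.682, 0.0], [0.0, 0.0, -1.0]]
ft_force: [-0.3, 0.6, 0.4]
opening: 0.698
gripper_force: 0.0
```

```bash
python3 -c "
from h import *
plan((.4331,-.3102,.0225,43))
"
```

```text
t 8.4 p [ 0.4341 -0.3115  0.0429] yaw 42.99 tilt [-0.      0.0001] op 0.698 F [-0.3  0.6  0.4]
[0.008, 0.001, 0.102] tw -0.0 rows>= 0.5
```

>>> {"method": "play_rows", "body": {
  "motion": [
    {"delta_pos": [0.006, 0, 0.05], "twist": 0},
    {"delta_pos": [0.008, 0, 0.1], "twist": 0},
    {"delta_pos": [0.008, 0, 0.1], "twist": 0},
    {"delta_pos": [0.008, 0, 0.1], "twist": 0}
  ]
}}

```text
time_s: 8.73
position: [0.4324, -0.3106, 0.0222]
orientation: [[-0.681, 0.732, -0.001], [0.732, 0.681, 0.001], [0.001, 0.0, -1.0]]
ft_force: [-0.7, 0.1, 0.5]
opening: 0.7
gripper_force: 0.0
```

>>> {"method": "play_rows", "body": {
  "motion": [
    {"delta_pos": [0, 0, 0], "twist": 0},
    {"delta_pos": [0, 0, 0], "twist": 0},
    {"delta_pos": [0, 0, 0], "twist": 0},
    {"delta_pos": [0, 0, 0], "twist": 0},
    {"delta_pos": [0, 0, 0], "twist": 0}
  ],
  "grip": 0
}}

```text
time_s: 9.15
position: [0.4332, -0.3115, 0.0234]
orientation: [[-0.681, 0.732, 0.001], [0.732, 0.681, -0.001], [-0.002, -0.0, -1.0]]
ft_force: [-0.8, 0.2, 4.7]
opening: 0.375
gripper_force: 60.0
```

>>> {"method": "play_rows", "body": {
  "motion": [
    {"delta_pos": [0, 0, 0], "twist": 0},
    {"delta_pos": [0, 0, 0], "twist": 0},
    {"delta_pos": [0, 0, 0], "twist": 0}
  ]
}}

```text
time_s: 9.4
position: [0.4332, -0.3115, 0.0233]
orientation: [[-0.681, 0.732, 0.001], [0.732, 0.681, -0.001], [-0.002, -0.0, -1.0]]
ft_force: [-0.7, -0.5, 5.7]
opening: 0.378
gripper_force: 60.1
```

```bash
python3 -c "
from h import *
plan();wshot('w5'); P=wcloud('w5'); im=cv2.imread('pics/w5.png'); cv2.imwrite('pics/w5c.png',cv2.resize(im[180:360,220:420],(600,540)))
"
```

```text
t 9.4 p [ 0.4332 -0.3115  0.0233] yaw 42.94 tilt [ 0.001  -0.0012] op 0.378 F [-0.7 -0.5  5.7]
```

View pics/w5c.png

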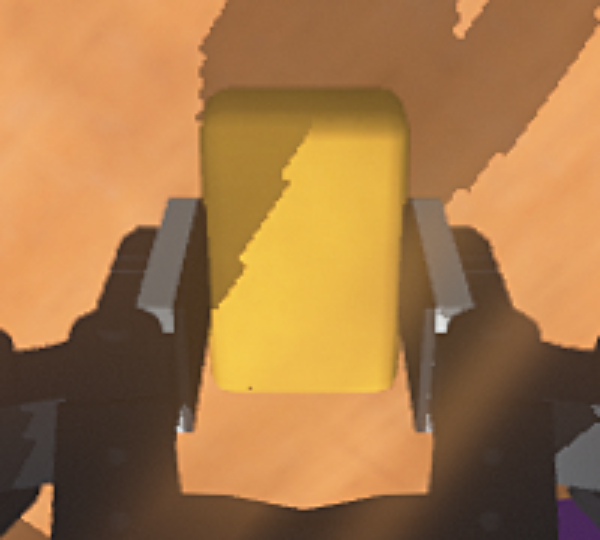

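The wax is held squarely, centred between the pads, spanning crop (205–408, 90–390). I'll locate the recess from the first top depth image, then lift.

>>> {"method": "play_rows", "body": {
  "motion": [
    {"delta_pos": [0, 0, -0.1], "twist": 0},
    {"delta_pos": [0, 0, -0.25], "twist": 0},
    {"delta_pos": [0, 0, -0.4], "twist": 0},
    {"delta_pos": [0, 0, -0.55], "twist": 0},
    {"delta_pos": [0, 0, -0.65], "twist": 0}
  ]
}}

```text
time_s: 9.87
position: [0.4332, -0.3113, 0.1551]
orientation: [[-0.681, 0.732, 0.002], [0.732, 0.681, -0.002], [-0.003, 0.0, -1.0]]
ft_force: [1.0, -0.5, -0.2]
opening: 0.375
gripper_force: 59.7
```

```bash
python3 -c "
from h import *
import glob
a=np.radians(11.7); X=np.array([np.cos(a),np.sin(a)]);Y=np.array([-X[1],X[0]]); W=np.array([.4785,.0685])
for n in ('top','scene'):
    P=cloud(n,np.load(f'pics/{n}0.npy'),*cam(n)).reshape(-1,3)
    if n=='scene': P[:,2]-=.0018
    b=np.c_[(P[:,:2]-W)@X,(P[:,:2]-W)@Y,P[:,2]]
    k=(abs(b[:,2]-.0365)<.003)&(b[:,1]<-80)
    q=b[(abs(b[:,2]-.037)<.0025)&(b[:,1]<-.085)&(b[:,1]>-.165)&(abs(b[:,0])<.045)]
    print(n,len(q),q.min(0),q.max(0),np.median(q,0), np.percentile(q,[3,97],axis=0).tolist())
plan((.478,-.09,.2,11.7))
"
```

```text
top 283 [-0.03301843 -0.15182123  0.03450136] [ 0.02223929 -0.08960702  0.03947448] [ 0.00257513 -0.1225223   0.03698806] [[-0.017424379672995486, -0.14946578607924219, 0.03473424093284851], [0.021149710709387867, -0.0917837879731396, 0.03919570611776557]]
scene 288 [-0.04069293 -0.16490768  0.03451304] [ 0.02802388 -0.08773126  0.03948837] [ 0.00296845 -0.11900972  0.03707668] [[-0.015810848334323082, -0.16402699246523514, 0.03476177898417424], [0.021148195082128764, -0.08881920098376409, 0.039321765021232]]
t 9.87 p [ 0.4332 -0.3113  0.1551] yaw 42.93 tilt [ 0.0019 -0.002 ] op 0.375 F [ 1.  -0.5 -0.2]
[0.657, 0.918, -0.226] tw 0.347 rows>= 5.5
```

>>> {"method": "play_rows", "body": {
  "motion": [
    {"delta_pos": [0.1, 0.12, -0.05], "twist": 0.06},
    {"delta_pos": [0.2, 0.25, -0.1], "twist": 0.13},
    {"delta_pos": [0.3, 0.4, -0.15], "twist": 0.2},
    {"delta_pos": [0.4, 0.55, -0.2], "twist": 0.27},
    {"delta_pos": [0.48, 0.7, -0.2], "twist": 0.347}
  ]
}}

```text
time_s: 10.28
position: [0.47, -0.1449, 0.1942]
orientation: [[-0.201, 0.98, 0.003], [0.98, 0.201, -0.001], [-0.002, 0.002, -1.0]]
ft_force: [-0.1, -1.2, -0.4]
opening: 0.373
gripper_force: 59.7
```

```bash
python3 -c "
from h import *
plan((.515,-.13,.18,11.7))
"
```

```text
t 10.28 p [ 0.47   -0.1449  0.1942] yaw 11.62 tilt [ 0.0026 -0.0014] op 0.373 F [-0.1 -1.2 -0.4]
[0.028, 0.235, 0.072] tw -0.001 rows>= 1.2
```

>>> {"method": "play_rows", "body": {
  "motion": [
    {"delta_pos": [0.01, 0.12, 0.03], "twist": 0},
    {"delta_pos": [0.028, 0.235, 0.07], "twist": 0},
    {"delta_pos": [0.028, 0.235, 0.07], "twist": 0},
    {"delta_pos": [0.028, 0.235, 0.07], "twist": 0},
    {"delta_pos": [0.028, 0.235, 0.07], "twist": 0}
  ]
}}

```text
time_s: 10.7
position: [0.5136, -0.1311, 0.178]
orientation: [[-0.207, 0.978, -0.001], [0.978, 0.207, 0.0], [0.001, -0.001, -1.0]]
ft_force: [0.7, 0.6, -0.9]
opening: 0.375
gripper_force: 59.8
```

```bash
python3 -c "
from h import *
plan(); wshot('w6'); P=wcloud('w6').reshape(-1,3)
a=np.radians(11.7); X=np.array([np.cos(a),np.sin(a)]);Y=np.array([-X[1],X[0]]); W=np.array([.4785,.0685])
b=np.c_[(P[:,:2]-W)@X,(P[:,:2]-W)@Y,P[:,2]]
q=b[(abs(b[:,2]-.037)<.002)&(abs(b[:,1]+.1207)<.036)&(abs(b[:,0]-.002)<.026)]
print(len(q),np.percentile(q,[1,3,97,99],axis=0).round(4).tolist())
r=cv2.minAreaRect((q[:,:2]*1000).astype(np.float32)); print(r)
T=b[(abs(b[:,2]-.0455)<.002)&(abs(b[:,0])<.09)&(abs(b[:,1]+.05)<.13)]; print(cv2.minAreaRect((T[:,:2]*1000).astype(np.float32)))
im=cv2.imread('pics/w6.png'); cv2.imwrite('pics/w6b.png',im)
d=W+.002*X-.1207*Y; print(d); plan((*d,.12,11.7))
# held wax
z=.155+.0
"
```

```text
t 10.7 p [ 0.5136 -0.1311  0.178 ] yaw 11.96 tilt [-0.0012  0.0004] op 0.375 F [ 0.7  0.6 -0.9]
3425 [[-0.0198, -0.1528, 0.0353], [-0.0189, -0.1513, 0.0354], [0.0197, -0.0921, 0.0383], [0.0206, -0.0908, 0.0386]]
((0.33371925354003906, -121.57344055175781), (41.93398666381836, 62.963375091552734), 0.17307022213935852)
((0.8737640380859375, -96.85752868652344), (128.23472595214844, 138.80023193359375), 0.33158785104751587)
[ 0.50493487 -0.04928662]
t 10.75 p [ 0.5136 -0.1314  0.1783] yaw 11.92 tilt [-0.0006  0.0002] op 0.377 F [ 0.2  0.4 -0.4]
[0.411, 0.043, 0.292] tw 0.002 rows>= 2.4
```

View pics/w6.png

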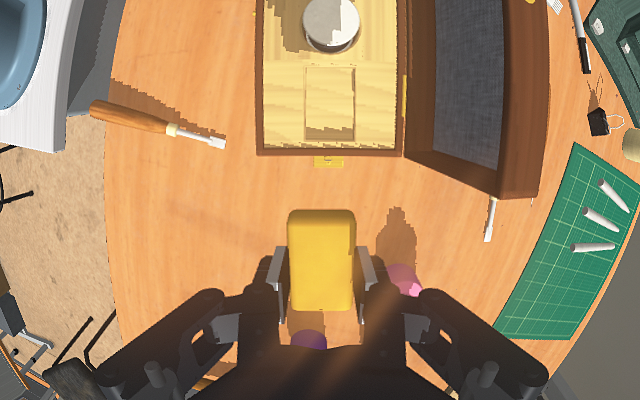

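The wrist view shows the recess at (330,103), the black spool at (331,24), and the wax held at (322,260), parallel to the recess.

>>> {"method": "play_rows", "body": {
  "motion": [
    {"delta_pos": [0.13, 0.01, 0], "twist": 0},
    {"delta_pos": [0.27, 0.025, 0.05], "twist": 0},
    {"delta_pos": [0.403, 0.037, 0.2], "twist": 0},
    {"delta_pos": [0.403, 0.037, 0.38], "twist": 0},
    {"delta_pos": [0.403, 0.037, 0.45], "twist": 0}
  ]
}}

```text
time_s: 11.17
position: [0.5015, -0.0493, 0.0849]
orientation: [[-0.208, 0.978, -0.005], [0.978, 0.208, 0.002], [0.003, -0.005, -1.0]]
ft_force: [-0.4, -1.1, -1.8]
opening: 0.373
gripper_force: 59.8
```

>>> {"method": "play_rows", "body": {
  "motion": [
    {"delta_pos": [0, 0, 0], "twist": 0},
    {"delta_pos": [0, 0, 0], "twist": 0},
    {"delta_pos": [0, 0, 0], "twist": 0}
  ]
}}

```text
time_s: 11.42
position: [0.5058, -0.0518, 0.0902]
orientation: [[-0.206, 0.979, 0.003], [0.979, 0.206, -0.001], [-0.002, 0.003, -1.0]]
ft_force: [-0.2, -0.0, -0.5]
opening: 0.379
gripper_force: 59.8
```

```bash
python3 -c "
from h import *
plan((.504,-.0507,.072,11.9),(.504,-.0507,.0603,None))
"
```

```text
t 11.42 p [ 0.5058 -0.0518  0.0902] yaw 11.89 tilt [ 0.0028 -0.001 ] op 0.379 F [-0.2 -0.  -0.5]
[0.007, -0.008, 0.091] tw -0.0 rows>= 0.4
[0.0, -0.0, 0.058] tw 0.0 rows>= 0.3
```

>>> {"method": "play_rows", "body": {
  "motion": [
    {"delta_pos": [0.007, -0.007, 0.04], "twist": 0},
    {"delta_pos": [0.007, -0.007, 0.08], "twist": 0},
    {"delta_pos": [0.007, -0.007, 0.09], "twist": 0},
    {"delta_pos": [0.007, -0.007, 0.09], "twist": 0},
    {"delta_pos": [0.007, -0.007, 0.09], "twist": 0}
  ]
}}

```text
time_s: 11.83
position: [0.5031, -0.0497, 0.0704]
orientation: [[-0.207, 0.978, -0.0], [0.978, 0.207, 0.0], [0.0, -0.0, -1.0]]
ft_force: [0.2, 0.0, -1.1]
opening: 0.374
gripper_force: 59.8
```

```bash
python3 -c "
from h import *
plan((.504,-.0507,.0603,None))
"
```

```text
t 11.83 p [ 0.5031 -0.0497  0.0704] yaw 11.95 tilt [-0.0003  0.0001] op 0.374 F [ 0.2  0.  -1.1]
[-0.006, 0.004, 0.05] tw 0.0 rows>= 0.2
```

>>> {"method": "play_rows", "body": {
  "motion": [
    {"delta_pos": [-0.004, 0.003, 0.015], "twist": 0},
    {"delta_pos": [-0.004, 0.003, 0.03], "twist": 0},
    {"delta_pos": [-0.004, 0.003, 0.04], "twist": 0},
    {"delta_pos": [-0.004, 0.003, 0.045], "twist": 0},
    {"delta_pos": [-0.004, 0.003, 0.045], "twist": 0}
  ]
}}

```text
time_s: 12.25
position: [0.5036, -0.0503, 0.0611]
orientation: [[-0.207, 0.978, -0.001], [0.978, 0.207, 0.0], [0.0, -0.001, -1.0]]
ft_force: [0.9, -0.7, 0.3]
opening: 0.372
gripper_force: 59.8
```

Free of contact and less than 1 mm above the floor, so I'll release and retreat.

>>> {"method": "play_rows", "body": {
  "motion": [
    {"delta_pos": [0, 0, 0], "twist": 0},
    {"delta_pos": [0, 0, 0], "twist": 0},
    {"delta_pos": [0, 0, 0], "twist": 0},
    {"delta_pos": [0, 0, 0], "twist": 0}
  ],
  "grip": 0.6
}}

```text
time_s: 12.58
position: [0.5041, -0.0504, 0.0617]
orientation: [[-0.207, 0.978, 0.0], [0.978, 0.207, -0.0], [-0.0, 0.0, -1.0]]
ft_force: [0.0, 0.8, -0.5]
opening: 0.601
gripper_force: 0.0
```

>>> {"method": "play_rows", "body": {
  "motion": [
    {"delta_pos": [0, 0, -0.05], "twist": 0},
    {"delta_pos": [0, 0, -0.2], "twist": 0},
    {"delta_pos": [0, 0, -0.35], "twist": 0},
    {"delta_pos": [0, 0, -0.55], "twist": 0},
    {"delta_pos": [0, 0, -0.7], "twist": 0}
  ]
}}

```text
time_s: 13.0
position: [0.5044, -0.0505, 0.2052]
orientation: [[-0.207, 0.978, 0.003], [0.978, 0.207, -0.001], [-0.001, 0.003, -1.0]]
ft_force: [0.4, -0.6, 0.5]
opening: 0.6
gripper_force: 0.0
```

>>> {"method": "play_rows", "body": {
  "motion": [
    {"delta_pos": [-0.15, 0, 0], "twist": 0},
    {"delta_pos": [-0.3, 0, -0.05], "twist": 0},
    {"delta_pos": [-0.4, 0, -0.1], "twist": 0},
    {"delta_pos": [-0.4, 0, -0.15], "twist": 0},
    {"delta_pos": [-0.4, 0, -0.15], "twist": 0}
  ],
  "grip": 1
}}

```text
time_s: 13.42
position: [0.5216, -0.1298, 0.2346]
orientation: [[-0.206, 0.979, 0.004], [0.979, 0.206, -0.002], [-0.003, 0.004, -1.0]]
ft_force: [0.4, 0.3, 0.2]
opening: 1.004
gripper_force: 0.0
```

```bash
python3 -c "
from h import *
plan(); wshot('w7'); P=wcloud('w7').reshape(-1,3)
a=np.radians(11.9); X=np.array([np.cos(a),np.sin(a)]);Y=np.array([-X[1],X[0]]); W=np.array([.4785,.0685])
b=np.c_[(P[:,:2]-W)@X,(P[:,:2]-W)@Y,P[:,2]]
q=b[(abs(b[:,2]-.056)<.006)&(abs(b[:,1]+.1207)<.036)&(abs(b[:,0]-.002)<.024)]
print('wax',len(q),np.median(q,0),np.percentile(q[:,2],[5,95]),cv2.minAreaRect((q[:,:2]*1000).astype(np.float32)))
# lid: rim of lid edge (front wall outer face)
k=(b[:,2]>.10)&(b[:,0]>.03)&(b[:,0]<.16)&(abs(b[:,1]+.04)<.14)
q=b[k]; print('lid',len(q),q.min(0),q.max(0))
e=q[q[:,2]>q[:,2].max()-.02]
for yy in (-.14,-.1,-.06,-.02,.02,.06):
    s=q[abs(q[:,1]-yy)<.004]
    if len(s)<5: continue
    i=s[:,2]>np.percentile(s[:,2],97)-.004; print(yy,len(s),'top z',s[i,2].max().round(4),'x',s[i,0].min().round(4),s[i,0].max().round(4))
i=(b[:,2]>.052)&(b[:,2]<.1)&(b[:,0]>.05)&(b[:,0]<.1)&(abs(b[:,1]+.06)<.1)
"
```

```text
t 13.42 p [ 0.5216 -0.1298  0.2346] yaw 11.86 tilt [ 0.0043 -0.0018] op 1.004 F [0.4 0.3 0.2]
wax 1839 [-0.00028354 -0.12107233  0.05458945] [0.05260916 0.05589971] ((-0.3654766082763672, -120.93769073486328), (33.925724029541016, 54.57463455200195), 0.1785176545381546)
lid 9900 [ 0.07134238 -0.16633788  0.10000527] [ 0.11660013 -0.02398115  0.17345781]
-0.14 610 top z 0.1727 x 0.0832 0.1132
-0.1 620 top z 0.1725 x 0.0836 0.1142
-0.06 578 top z 0.1728 x 0.0835 0.1137
```

View pics/w7.png

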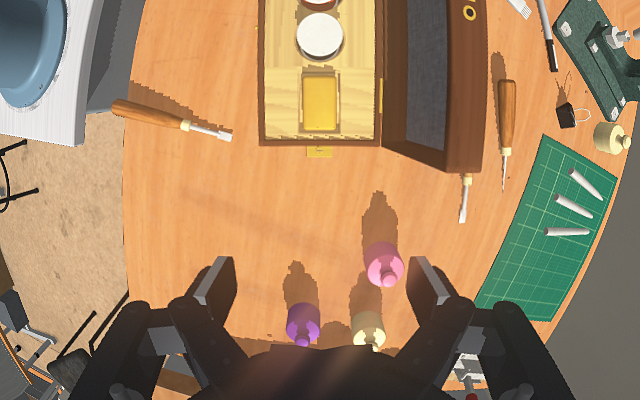

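The wax now lies in the recess (image (320,102)). Its top is at z ≈ 0.0546, so it is fully down. The lid is open on its stop, with its free edge at about (470,80). Next I'll measure the fingertip geometry from the stored clouds.

```bash
python3 -c "
from h import *
# camera->TCP from w5 (static)
def Rz(yaw): 
    a=np.radians(yaw); y=np.array([np.cos(a),np.sin(a),0]); z=np.array([0,0,-1.]); x=np.cross(y,z); return np.stack([x,y,z],1)
z=np.load('pics/w5.npz'); o=-z['R'].T@z['t']; Rt=Rz(42.94); p=np.array([.4332,-.3115,.0233])
Cw=Rt.T@(o-p); Cr=Rt.T@z['R'].T   # cam pos, cam axes in tool
for n,f in (('w7',1.0),('w1',.75),('w4',.7),('w2',.452),('w5',.376)):
    v,u=np.mgrid[:400,:640]; _,_,D,zz=wray(n,u,v); Q=(D*(zz['d']/D[...,2])[...,None])@Cr.T+Cw
    Q[zz['d']==0]=np.nan
    m=Q.reshape(-1,3); m=m[np.isfinite(m[:,0])]
    out=[]
    for s in (-1,1):
        q=m[(s*m[:,1]>.012)&(s*m[:,1]<.06)&(m[:,2]>-.035)&(m[:,2]<.02)&(m[:,0]>.002)&(m[:,0]<.02)]
        t=q[:,2].max(); tip=q[q[:,2]>t-.012]; out+= [len(q),t.round(4),np.percentile(s*tip[:,1],[1,50,99]).round(4)]
    print(f,out)
"
```

```text
1.0 [1348, np.float64(0.0013), array([0.0419, 0.043 , 0.0548]), 1349, np.float64(0.0018), array([0.0425, 0.0435, 0.0555])]
0.75 [1495, np.float64(0.008), array([0.0314, 0.0335, 0.0444]), 1496, np.float64(0.0088), array([0.032 , 0.0341, 0.045 ])]
0.7 [1552, np.float64(0.0095), array([0.0292, 0.0309, 0.0426]), 1563, np.float64(0.0094), array([0.0298, 0.0319, 0.043 ])]
0.452 [2119, np.float64(0.0198), array([0.012 , 0.0157, 0.024 ]), 2128, np.float64(0.0199), array([0.012 , 0.0153, 0.0251])]
0.376 [2061, np.float64(0.0108), array([0.0121, 0.0157, 0.0284]), 2112, np.float64(0.011), array([0.0121, 0.0161, 0.029 ])]
```

```bash
cat >> h.py <<'E'
_a=np.radians(11.9); X=np.array([np.cos(_a),np.sin(_a)]);Y=np.array([-X[1],X[0]]); W=np.array([.4785,.0685])
def L(c,z,y=-.108): return (*(W+(.0615+c)*X+y*Y),z,11.9)
E
python3 -c "
from h import *
plan(L(.038,.235),L(.038,.170),L(.001,.1745),L(-.015,.1726),L(-.023,.169),L(-.0405,.1592),L(-.0547,.1457))
s=monitor.get_state();print(L(.038,.235),s['joints'])"
```

```text
t 13.47 p [ 0.521  -0.1288  0.2331] yaw 11.92 tilt [ 0.0025 -0.0009] op 1.0 F [-0.4  0.3  0.4]
[0.469, 0.493, -0.009] tw 0.0 rows>= 3.3
[0.0, -0.001, 0.325] tw -0.0 rows>= 1.6
[-0.0, -0.185, -0.023] tw 0.0 rows>= 0.9
[0.0, -0.08, 0.009] tw 0.0 rows>= 0.4
[0.0, -0.04, 0.018] tw 0.0 rows>= 0.2
[0.0, -0.088, 0.049] tw 0.0 rows>= 0.5
[0.0, -0.071, 0.067] tw 0.0 rows>= 0.5
(np.float64(0.598131696040463), np.float64(-0.01666165394402741), 0.235, 11.9) [-2.60051842e+01 -6.35344007e-01  1.06586084e+02  1.85277090e-02
  7.39004917e+01 -3.79326388e+01]
```

>>> {"method": "play_rows", "body": {
  "motion": [
    {"delta_pos": [0.12, 0.12, 0], "twist": 0},
    {"delta_pos": [0.24, 0.25, 0], "twist": 0},
    {"delta_pos": [0.36, 0.38, 0], "twist": 0},
    {"delta_pos": [0.469, 0.493, 0], "twist": 0},
    {"delta_pos": [0.469, 0.493, 0], "twist": 0}
  ]
}}

```text
time_s: 13.88
position: [0.5984, -0.0111, 0.2307]
orientation: [[-0.213, 0.977, -0.0], [0.977, 0.213, 0.002], [0.002, -0.0, -1.0]]
ft_force: [0.3, -0.4, 0.8]
opening: 0.998
gripper_force: 0.0
```

>>> {"method": "play_rows", "body": {
  "motion": [
    {"delta_pos": [0, 0, 0], "twist": 0},
    {"delta_pos": [0, 0, 0], "twist": 0},
    {"delta_pos": [0, 0, 0], "twist": 0}
  ]
}}

```text
time_s: 14.13
position: [0.5967, -0.0165, 0.2311]
orientation: [[-0.207, 0.978, -0.001], [0.978, 0.207, 0.0], [0.0, -0.001, -1.0]]
ft_force: [0.1, 0.0, -0.7]
opening: 1.004
gripper_force: 0.0
```

```bash
python3 -c "
from h import *
plan(L(.038,.170))"
```

```text
t 14.13 p [ 0.5967 -0.0165  0.2311] yaw 11.94 tilt [-0.001   0.0001] op 1.004 F [ 0.1  0.  -0.7]
[-0.002, 0.007, 0.305] tw 0.0 rows>= 1.5
```

>>> {"method": "play_rows", "body": {
  "motion": [
    {"delta_pos": [-0.002, 0.007, 0.1], "twist": 0},
    {"delta_pos": [-0.002, 0.007, 0.2], "twist": 0},
    {"delta_pos": [-0.002, 0.007, 0.28], "twist": 0},
    {"delta_pos": [-0.002, 0.007, 0.305], "twist": 0},
    {"delta_pos": [-0.002, 0.007, 0.305], "twist": 0}
  ]
}}

```text
time_s: 14.55
position: [0.5975, -0.017, 0.1688]
orientation: [[-0.206, 0.979, -0.004], [0.979, 0.206, 0.001], [0.001, -0.003, -1.0]]
ft_force: [-0.6, -1.1, -0.2]
opening: 0.999
gripper_force: 0.0
```

>>> {"method": "play_rows", "body": {
  "motion": [
    {"delta_pos": [0, 0, 0], "twist": 0},
    {"delta_pos": [0, 0, 0], "twist": 0},
    {"delta_pos": [0, 0, 0], "twist": 0},
    {"delta_pos": [0, 0, 0], "twist": 0},
    {"delta_pos": [0, 0, 0], "twist": 0}
  ],
  "grip": 0.55
}}

```text
time_s: 14.97
position: [0.5993, -0.0166, 0.1713]
orientation: [[-0.207, 0.978, 0.001], [0.978, 0.207, -0.0], [-0.001, 0.001, -1.0]]
ft_force: [-0.0, 0.2, -0.2]
opening: 0.551
gripper_force: 0.0
```

```bash
python3 -c "
from h import *
plan(L(.001,.1745))"
```

```text
t 14.97 p [ 0.5993 -0.0166  0.1713] yaw 11.95 tilt [ 0.0013 -0.0003] op 0.551 F [-0.   0.2 -0.2]
[0.001, -0.191, -0.016] tw 0.001 rows>= 0.9
```

>>> {"method": "play_rows", "body": {
  "motion": [
    {"delta_pos": [0, -0.04, -0.003], "twist": 0},
    {"delta_pos": [0, -0.08, -0.006], "twist": 0},
    {"delta_pos": [0, -0.12, -0.01], "twist": 0},
    {"delta_pos": [0, -0.155, -0.015], "twist": 0},
    {"delta_pos": [0, -0.19, -0.016], "twist": 0}
  ],
  "grip": 0.5
}}

```text
time_s: 15.38
position: [0.561, -0.0246, 0.174]
orientation: [[-0.207, 0.978, 0.0], [0.978, 0.207, -0.0], [-0.0, 0.0, -1.0]]
ft_force: [0.8, -0.6, -0.4]
opening: 0.505
gripper_force: 0.5
```

>>> {"method": "play_rows", "body": {
  "motion": [
    {"delta_pos": [0, 0, 0], "twist": 0},
    {"delta_pos": [0, 0, 0], "twist": 0},
    {"delta_pos": [0, 0, 0], "twist": 0}
  ]
}}

```text
time_s: 15.63
position: [0.5616, -0.0244, 0.1735]
orientation: [[-0.207, 0.978, -0.0], [0.978, 0.207, 0.0], [0.0, -0.0, -1.0]]
ft_force: [0.5, 0.7, -0.9]
opening: 0.502
gripper_force: 0.2
```

```bash
cat >> h.py <<'E'
def lid(n,name):
    """lid angle from the free-edge / top-panel points of a camera cloud, by plane fit of the panel's outer or front faces"""
    if n=='wrist': wshot(name); P=wcloud(name).reshape(-1,3)
    else:
        im,d=vision.capture(n); P=cloud(n,d,*cam(n)).reshape(-1,3); cv2.imwrite(f'pics/{name}.png',im[:,:,::-1])
    b=np.c_[(P[:,:2]-W)@X-.0615,(P[:,:2]-W)@Y,P[:,2]-.048]
    b=b[np.isfinite(b[:,0])]
    np.save(f'pics/{name}_b.npy',b)
    q=b[(b[:,1]>-.04)&(b[:,1]<.08)&(b[:,2]>.03)&(b[:,0]>-.15)&(b[:,0]<.08)]
    best=max(((np.sum((abs((q[:,0]*s+q[:,2]*c)-h)<.0015)),np.degrees(th),k) for th in np.radians(np.arange(20,105,.5)) for s,c in [(np.sin(th),np.cos(th))] for k,h in (('rim',0),('panel-in',.025),('top',.032))),default=None)
    f=max((np.sum(abs((-q[:,0]*np.cos(th)+q[:,2]*np.sin(th))-.126)<.0015),np.degrees(th)) for th in np.radians(np.arange(20,105,.5)))
    print(n,'lid faces',best,'front wall',f)
E
python3 -c "
from h import *
plan(L(-.015,.1726)); lid('top','t3'); lid('scene','s3')"
```

```text
t 15.63 p [ 0.5616 -0.0244  0.1735] yaw 11.95 tilt [-0.0004  0.0001] op 0.502 F [ 0.5  0.7 -0.9]
[0.0, -0.078, 0.005] tw 0.001 rows>= 0.4
top lid faces (np.int64(125), np.float64(71.0), 'top') front wall (np.int64(271), np.float64(85.0))
scene lid faces (np.int64(405), np.float64(85.5), 'panel-in') front wall (np.int64(240), np.float64(80.5))
```

The lid measures about 85°, as planned, with the rear finger pushing it. I'll keep going in small steps.

>>> {"method": "play_rows", "body": {
  "motion": [
    {"delta_pos": [0, -0.015, 0.001], "twist": 0},
    {"delta_pos": [0, -0.03, 0.002], "twist": 0},
    {"delta_pos": [0, -0.045, 0.003], "twist": 0},
    {"delta_pos": [0, -0.06, 0.004], "twist": 0},
    {"delta_pos": [0, -0.078, 0.005], "twist": 0}
  ],
  "grip": 0.46
}}

```text
time_s: 16.15
position: [0.5461, -0.0277, 0.1727]
orientation: [[-0.207, 0.978, -0.0], [0.978, 0.207, -0.0], [0.0, -0.0, -1.0]]
ft_force: [0.6, 0.4, 1.0]
opening: 0.461
gripper_force: 0.2
```

>>> {"method": "play_rows", "body": {
  "motion": [
    {"delta_pos": [0, -0.01, 0.004], "twist": 0},
    {"delta_pos": [0, -0.02, 0.008], "twist": 0},
    {"delta_pos": [0, -0.03, 0.013], "twist": 0},
    {"delta_pos": [0, -0.04, 0.018], "twist": 0}
  ],
  "grip": 0.48
}}

```text
time_s: 16.48
position: [0.5384, -0.0294, 0.1689]
orientation: [[-0.207, 0.978, -0.0], [0.978, 0.207, 0.0], [0.0, -0.0, -1.0]]
ft_force: [-0.0, 0.4, 0.2]
opening: 0.479
gripper_force: 0.1
```

```bash
python3 -c "
from h import *
plan(L(-.0405,.1592)); lid('top','t4'); lid('scene','s4')"
```

```text
t 16.48 p [ 0.5384 -0.0294  0.1689] yaw 11.95 tilt [-0.0002  0.    ] op 0.479 F [-0.   0.4  0.2]
[0.001, -0.087, 0.049] tw 0.001 rows>= 0.5
top lid faces (np.int64(218), np.float64(72.0), 'top') front wall (np.int64(284), np.float64(73.5))
scene lid faces (np.int64(116), np.float64(72.5), 'panel-in') front wall (np.int64(292), np.float64(67.5))
```

>>> {"method": "play_rows", "body": {
  "motion": [
    {"delta_pos": [0, -0.011, 0.006], "twist": 0},
    {"delta_pos": [0, -0.022, 0.012], "twist": 0},
    {"delta_pos": [0, -0.033, 0.018], "twist": 0},
    {"delta_pos": [0, -0.044, 0.024], "twist": 0}
  ],
  "grip": 0.505
}}

```text
time_s: 16.92
position: [0.5298, -0.0311, 0.1641]
orientation: [[-0.207, 0.978, -0.0], [0.978, 0.207, 0.0], [0.0, -0.0, -1.0]]
ft_force: [0.4, 0.6, -0.4]
opening: 0.506
gripper_force: 0.0
```

>>> {"method": "play_rows", "body": {
  "motion": [
    {"delta_pos": [0, -0.011, 0.006], "twist": 0},
    {"delta_pos": [0, -0.022, 0.012], "twist": 0},
    {"delta_pos": [0, -0.033, 0.018], "twist": 0},
    {"delta_pos": [0, -0.043, 0.025], "twist": 0}
  ],
  "grip": 0.53
}}

```text
time_s: 17.25
position: [0.5213, -0.0329, 0.1591]
orientation: [[-0.207, 0.978, -0.0], [0.978, 0.207, 0.0], [0.0, -0.0, -1.0]]
ft_force: [-0.3, -0.2, 0.6]
opening: 0.531
gripper_force: 0.4
```

```bash
python3 -c "
from h import *
plan(L(-.0547,.1457)); lid('top','t5'); lid('scene','s5')"
```

```text
t 17.25 p [ 0.5213 -0.0329  0.1591] yaw 11.95 tilt [-0.0003  0.    ] op 0.531 F [-0.3 -0.2  0.6]
[0.0, -0.071, 0.067] tw 0.001 rows>= 0.5
top lid faces (np.int64(468), np.float64(60.5), 'top') front wall (np.int64(258), np.float64(61.50000000000001))
scene lid faces (np.int64(50), np.float64(61.0), 'rim') front wall (np.int64(297), np.float64(57.5))
```

The lid is at about 61°, following the plan. On to 50°.

>>> {"method": "play_rows", "body": {
  "motion": [
    {"delta_pos": [0, -0.006, 0.005], "twist": 0},
    {"delta_pos": [0, -0.012, 0.011], "twist": 0},
    {"delta_pos": [0, -0.018, 0.017], "twist": 0},
    {"delta_pos": [0, -0.024, 0.022], "twist": 0}
  ],
  "grip": 0.56
}}

```text
time_s: 17.68
position: [0.5168, -0.0339, 0.1548]
orientation: [[-0.207, 0.978, -0.0], [0.978, 0.207, -0.0], [-0.0, -0.0, -1.0]]
ft_force: [-1.5, -0.4, 1.1]
opening: 0.56
gripper_force: 0.7
```

>>> {"method": "play_rows", "body": {
  "motion": [
    {"delta_pos": [0, -0.006, 0.005], "twist": 0},
    {"delta_pos": [0, -0.012, 0.011], "twist": 0},
    {"delta_pos": [0, -0.018, 0.017], "twist": 0},
    {"delta_pos": [0, -0.024, 0.022], "twist": 0}
  ],
  "grip": 0.59
}}

```text
time_s: 18.02
position: [0.512, -0.0349, 0.1504]
orientation: [[-0.207, 0.978, -0.0], [0.978, 0.207, -0.0], [0.0, -0.0, -1.0]]
ft_force: [-2.0, -0.7, 1.4]
opening: 0.592
gripper_force: 1.0
```

>>> {"method": "play_rows", "body": {
  "motion": [
    {"delta_pos": [0, -0.006, 0.005], "twist": 0},
    {"delta_pos": [0, -0.012, 0.011], "twist": 0},
    {"delta_pos": [0, -0.018, 0.017], "twist": 0},
    {"delta_pos": [0, -0.023, 0.022], "twist": 0},
    {"delta_pos": [0, -0.023, 0.022], "twist": 0}
  ],
  "grip": 0.62
}}

```text
time_s: 18.43
position: [0.5073, -0.0359, 0.1458]
orientation: [[-0.207, 0.978, -0.001], [0.978, 0.207, -0.0], [0.0, -0.001, -1.0]]
ft_force: [-1.7, -0.9, 1.1]
opening: 0.62
gripper_force: 1.3
```

```bash
python3 -c "
from h import *
plan(L(-.0547,.1457)); lid('top','t6'); lid('scene','s6')
print(monitor.get_state()['gripper_force'])
b=np.load('pics/t6_b.npy'); q=b[(b[:,1]>-.04)&(b[:,1]<.08)&(b[:,2]>.03)&(b[:,0]>-.15)&(b[:,0]<.08)]
th=np.radians(50); k=abs(q[:,0]*np.sin(th)+q[:,2]*np.cos(th)-.032)<.006; q=q[k]
for _ in range(3):
    m,c=np.polyfit(q[:,0],q[:,2],1); r=abs(q[:,2]-m*q[:,0]-c); q=q[r<.003]
print('top panel slope deg',-np.degrees(np.arctan(m)),len(q))"
```

```text
t 18.43 p [ 0.5073 -0.0359  0.1458] yaw 11.96 tilt [-0.0011 -0.0001] op 0.62 F [-1.7 -0.9  1.1]
[0.0, 0.001, 0.001] tw 0.001 rows>= 0.0
top lid faces (np.int64(719), np.float64(50.0), 'top') front wall (np.int64(230), np.float64(55.5))
scene lid faces (np.int64(62), np.float64(50.0), 'top') front wall (np.int64(322), np.float64(48.5))
1.3911465369164944
top panel slope deg 48.38290473446181 931
```

>>> {"method": "play_rows", "body": {
  "motion": [
    {"delta_pos": [0, 0, 0], "twist": 0},
    {"delta_pos": [0, 0, 0], "twist": 0},
    {"delta_pos": [0, 0, 0], "twist": 0},
    {"delta_pos": [0, 0, 0], "twist": 0},
    {"delta_pos": [0, 0, 0], "twist": 0}
  ]
}}

```text
time_s: 18.95
position: [0.5077, -0.0358, 0.1462]
orientation: [[-0.207, 0.978, -0.0], [0.978, 0.207, 0.0], [0.0, -0.0, -1.0]]
ft_force: [-4.0, -1.3, 2.9]
opening: 0.618
gripper_force: 1.7
```

```bash
python3 -c "
from h import *
lid('top','t7'); lid('scene','s7'); plan()
a=cv2.imread('pics/s7.png')[80:260,200:400]; cv2.imwrite('pics/s7c.png',cv2.resize(a,(660,594),interpolation=cv2.INTER_CUBIC))
for n in('t6','s7'):
    b=np.load(f'pics/{n}_b.npy')
    q=b[(b[:,1]>-.04)&(b[:,1]<.08)&(b[:,2]>.02)&(b[:,0]<-.01)&(b[:,0]>-.07)]
    best=max((np.sum(abs(q[:,0]*np.sin(t)+q[:,2]*np.cos(t)-h)<.0012),np.degrees(t),h) for t in np.radians(np.arange(42,58,.25)) for h in np.arange(.026,.039,.001)); print(n,best)
"
```

```text
top lid faces (np.int64(714), np.float64(50.0), 'top') front wall (np.int64(230), np.float64(52.50000000000001))
scene lid faces (np.int64(58), np.float64(50.0), 'top') front wall (np.int64(322), np.float64(48.5))
t 19.05 p [ 0.5077 -0.0359  0.1461] yaw 11.95 tilt [-0.0002 -0.    ] op 0.621 F [-2.7 -0.4  2.4]
t6 (np.int64(474), np.float64(48.00000000000001), np.float64(0.035))
s7 (np.int64(67), np.float64(47.75), np.float64(0.036000000000000004))
```

View pics/s7c.png

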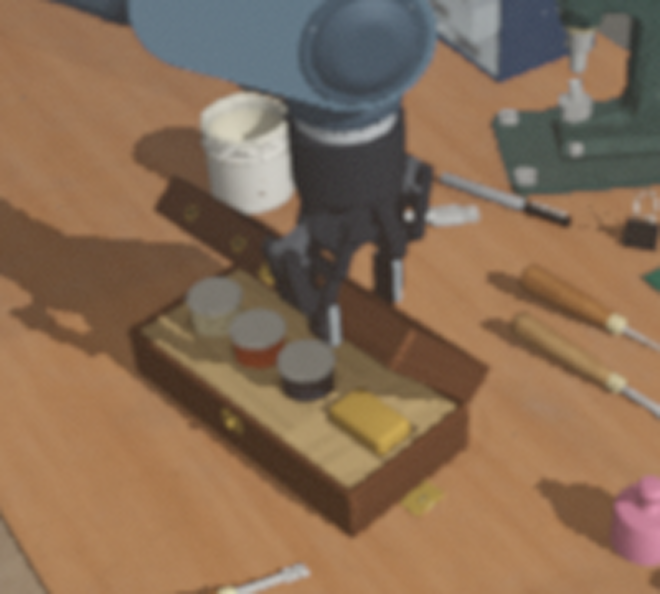

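The scene crop shows the lid tilted, with the fingers straddling its edge, all three spools seated and the wax flat in its recess. Two angle fits disagree by 2°, so I'll check with the edge height.

```bash
python3 -c "
from h import *
for n,dz in(('t7',0),('s7',-.0018)):
    b=np.load(f'pics/{n}_b.npy'); b[:,2]+=dz
    for y0,y1 in((-.0,.03),(.03,.06),(.06,.085)):
        q=b[(b[:,1]>y0)&(b[:,1]<y1)&(b[:,0]<.0)&(b[:,0]>-.12)&(b[:,2]>.03)&(b[:,2]<.135)]
        i=q[:,2]>np.percentile(q[:,2],97); e=q[i]
        t=q[(q[:,0]>-.052)&(abs(q[:,0]*.766+q[:,2]*.643-.034)<.006)]
        m=np.nan
        if len(t)>10: m=-np.degrees(np.arctan(np.linalg.svd(t[:,[0,2]]-t[:,[0,2]].mean(0))[2][0] @ [0,1] / (np.linalg.svd(t[:,[0,2]]-t[:,[0,2]].mean(0))[2][0]@[1,0])))
        print(n,y0,len(q),'B',e.mean(0).round(4),'front x',np.percentile(q[:,0],2).round(4),'slope',m,len(t))
print('50: B',(-.0565,.1171),'48: B',(-.126*np.cos(np.radians(48))+.032*np.sin(np.radians(48)),.126*np.sin(np.radians(48))+.032*np.cos(np.radians(48))))
"
```

```text
t7 -0.0 347 B [-0.0562  0.0147  0.1163] front x -0.0777 slope 48.87853721816648 204
t7 0.03 366 B [-0.0574  0.0406  0.1166] front x -0.078 slope 49.004828707202016 206
t7 0.06 308 B [-0.0574  0.0753  0.1163] front x -0.0781 slope 48.81645322015566 173
s7 -0.0 134 B [-0.0586  0.0125  0.1169] front x -0.0795 slope nan 9
s7 0.03 137 B [-0.0574  0.0419  0.1156] front x -0.0796 slope 48.85431545908736 17
s7 0.06 110 B [-0.058   0.0715  0.1151] front x -0.0795 slope 48.91453111068388 15
50: B (-0.0565, 0.1171) 48: B (np.float64(-0.06052982198593952), np.float64(0.11504842741363513))
```

>>> {"method": "play_rows", "body": {
  "motion": [
    {"delta_pos": [0, 0.006, -0.004], "twist": 0},
    {"delta_pos": [0, 0.006, -0.004], "twist": 0},
    {"delta_pos": [0, 0.006, -0.004], "twist": 0},
    {"delta_pos": [0, 0.006, -0.004], "twist": 0},
    {"delta_pos": [0, 0.006, -0.004], "twist": 0}
  ]
}}

```text
time_s: 19.47
position: [0.509, -0.0356, 0.1469]
orientation: [[-0.207, 0.978, 0.0], [0.978, 0.207, -0.0], [-0.0, 0.0, -1.0]]
ft_force: [-3.3, -0.0, 1.8]
opening: 0.618
gripper_force: 1.4
```

```bash
python3 -c "
from h import *
lid('top','t8'); plan()
b=np.load('pics/t8_b.npy'); q=b[(b[:,1]>0)&(b[:,1]<.085)&(b[:,0]<0)&(b[:,0]>-.12)&(b[:,2]>.03)&(b[:,2]<.135)]
print(q[q[:,2]>np.percentile(q[:,2],97)].mean(0)); t=q[(q[:,0]>-.052)&(abs(q[:,0]*.766+q[:,2]*.643-.034)<.006)]; v=np.linalg.svd(t[:,[0,2]]-t[:,[0,2]].mean(0))[2][0]; print(np.degrees(np.arctan(v[1]/v[0])))
from rig import order
print(order.close_job())
"
```

```text
top lid faces (np.int64(692), np.float64(51.0), 'top') front wall (np.int64(227), np.float64(54.5))
t 19.52 p [ 0.509  -0.0356  0.1469] yaw 11.96 tilt [ 0.0002 -0.0001] op 0.618 F [-2.9 -0.4  2.2]
[-0.0552171   0.04754869  0.11724447]
-49.747437320863554
the job is handed in; nothing more can be done
None
```

The job is handed in at 19.5 s: the orange spool and the beeswax measured fully down in their places, the other two spools are still in their wells, and the lid is held open at about 50 degrees (the last camera fits gave 49.7 and 51) with the gripper still on it.

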